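# Unload the hot basket dryer

### The job

The parts in the hot-air dryer are ready. First turn the timer knob back to its zero stop to cut the heat; then, with the lifting hook from the bracket on the dryer, draw every basket out of its deep well by its arch and stand it upright in the case pan (the baskets are hot: do not touch them with the gripper). Finish with the hook hung back in its bracket and the loaded pan pushed square and flush into the corner of the two aluminium rails, and leave the other things on the bench as they are.

Things in the scene. Friction and masses are not known exactly. Their poses are not given: they have to be found in the camera images.
- dryer: fixed hot-air dryer, cream, steel deck. Origin at bench level under the centre of the four-well block, z up. Block +-110 mm in x and y, deck 140 mm high; panel of the same height on its +y side (y 110 to 200 mm), timer knob on it at x -35, y 155 mm. Four round wells, 88 mm diameter, 122 mm deep (floor 18 mm above the bench), at x +-52, y +-52 mm
- bracket (a point): where the hook hangs: top face of the fork bracket, 112 mm high, 32 mm out from the dryer's -y side at x = 0; axes as the dryer's. Two prongs, 12 mm wide, 6 mm thick, run 60 mm out along the dryer's -y with a 14 mm gap between, open at the outer end; a lip on each, 23 to 28 mm outward of this point, rises 7 mm above the top face
- timer (a joint): timer knob angle, rad: 0 at the zero stop (heat off), grows clockwise seen from above; starts 1.0 to 2.7; stays where left, light friction (0.03 N m). Turn it anticlockwise seen from above to reach 0
- timer_grip (a point): on the knob's vertical axis at the height to grip (177 mm), 7 mm below the top of its grip bar; turns with the knob, x axis along the bar. Black bar 42 mm long, 14 mm thick, 32 mm tall, on a disc 44 mm across, 8 mm thick, 6 mm above the panel. At zero the bar lies along the dryer's x, white pointer line towards its -x
- hook: lifting hook, 80 g, hanging upright in the bracket at the start, collar resting on the prongs, shank between them, hook pointing out along the dryer's -y. Origin: centre of the underside of its collar, z up, x the way the hook points. Collar 34 mm across, 5 mm thick; below it a straight 5 mm wire shank on the axis to 60 mm below the origin, then the hook (see hook_seat)
- hook_grip (a point): centre of the hook's flat black grip, 35 mm above the hook's origin, axes as the hook's: grip 30 mm wide (x), 16 mm thick (y), from 5 to 65 mm above the origin
- hook_seat (a point): where a lifted wire rests in the hook: 9 mm in +x, 67.5 mm below the hook's origin, axes as the hook's. The hook is a V of 5 mm wire in the x-z plane: from the shank's end (x 0, 60 mm below the origin) to its lowest wire centre (x 9 mm, 70 mm below), up to the free tip (x 18 mm, 57 mm below)
- corner: pick-up corner fixed to the bench: two aluminium rails at right angles, 25 mm tall, 12 mm thick. Origin at bench level at the inner corner, z up. Side rail's inner face: plane y = 0, x from -300 mm to 0; end rail's inner face: plane x = 0, y from 0 to 200 mm. The pan belongs at negative x, positive y, against both
- pan: teal open case pan, 236 (x) by 126 (y) by 35 mm tall, walls and floor 4 mm, about 0.35 kg, loose on the bench; origin: centre of underside, z up. Starts with its centre 150 to 195 mm from the end rail and 95 to 130 mm from the side rail, up to 0.22 rad askew. Seated: centre at x -118, y 63 mm in the corner's frame, axes parallel. Holds three baskets in a row along its x, 72 mm apart
- pan_corner (a point): the pan's outer bottom corner at its +x, -y end, which belongs in the rails' inner corner; axes as the pan's
- basket1: closed cylindrical perforated steel basket, about 0.12 kg, 62 mm diameter, 42 mm tall; origin: centre of underside, z up. On its lid stands a rigid wire arch (see basket1_loop). Starts standing in one of the dryer's wells, within 6 mm of its centre, x axis within 0.5 rad of the dryer's. Two or three of the four baskets are present, in any wells. Hot: no fingers
- basket1_loop (a point): peak of basket1's arch: wire centre, 86 mm above the underside, on the axis; axes as the basket's. The arch of 4 mm round wire lies in the basket's x-z plane: feet on the lid at x +-26 mm, shoulders at x +-23 mm, 64 mm up, then straight to the peak; free space beneath, hook it along the basket's y. Same on all baskets
- basket2: same as basket1, arch included; may be absent
- basket3: same as basket1, arch included; may be absent
- basket4: same as basket1, arch included; may be absent
- articulator: bystander, loose: dental articulator with two plaster models, about 110 by 80 by 90 mm, beyond the work
- jar: bystander, loose: cream jar with a white lid, 66 mm across, 85 mm tall, beyond the dryer
- case_box: bystander, loose: teal lidded box, 75 by 110 by 78 mm, on the left near the robot
There are look-alikes about, which are no part of the job. Leave any green or red look-alike of the basket2 alone.

How it is judged (in metres and radians):
On the way, in this order (a step that is already met when the one before it is completed fails the run):
1. the timer is turned back to its zero stop (value of joint timer below 0.08 rad), for 0.3 s.
2. every basket stands upright in the case pan (x of basket1 in the frame of pan between -0.086 and 0.086 m and y of basket1 in the frame of pan between -0.032 and 0.032 m and z of basket1 in the frame of pan between -0.001 and 0.009 m and angle between each of basket1, basket2, basket3, basket4's own z axis and vertical below 0.12 rad and linear speed of each of basket1, basket2, basket3, basket4 below 0.03 m/s and x of basket2 in the frame of pan between -0.086 and 0.086 m and y of basket2 in the frame of pan between -0.032 and 0.032 m and z of basket2 in the frame of pan between -0.001 and 0.009 m and x of basket3 in the frame of pan between -0.086 and 0.086 m and y of basket3 in the frame of pan between -0.032 and 0.032 m and z of basket3 in the frame of pan between -0.001 and 0.009 m and x of basket4 in the frame of pan between -0.086 and 0.086 m and y of basket4 in the frame of pan between -0.032 and 0.032 m and z of basket4 in the frame of pan between -0.001 and 0.009 m), for 0.2 s.
At the end, for the whole second after the job is handed in: Timer within 0.08 rad of zero; every basket upright (0.12 rad) and still on the pan floor; pan corner within 5 mm of both rails, sides parallel within 0.025 rad; hook hanging upright and still in its bracket (14 mm sideways, 5 mm in height) (all of step 2 and x of pan_corner in the frame of corner above -0.005 m and y of pan_corner in the frame of corner below 0.005 m and angle between the x axis of pan and the x axis of corner, either way round below 0.025 rad and height (world z) of pan below 0.004 m and linear speed of pan below 0.02 m/s and horizontal distance between hook and bracket below 0.014 m and z of hook in the frame of bracket between -0.005 and 0.005 m and angle between hook's own z axis and vertical below 0.12 rad and linear speed of hook below 0.03 m/s and value of joint timer below 0.08 rad); the robot touches nothing.
It fails at once if a basket is raised while the timer is still on (value of joint timer above 0.15 rad and height (world z) of any of basket1, basket2, basket3, basket4 above 0.05 m).
It fails at once if the gripper touches a hot basket (contact force between any of the fingers, the arm and basket1 above 0.5 N or contact force between any of the fingers, the arm and basket2 above 0.5 N or contact force between any of the fingers, the arm and basket3 above 0.5 N or contact force between any of the fingers, the arm and basket4 above 0.5 N).
It fails at once if a basket is tipped over (angle between any of basket1, basket2, basket3, basket4's own z axis and vertical above 1.1 rad).
It fails at once if a bystander is moved by more than 20 mm (distance of any of articulator, jar, case_box from where it was at the start of the episode above 0.02 m).
Of basket1, basket2, basket3, basket4 only 2 to 3 are there at a start; the rules pass over those that are not, and their reading is None.
At some moment in a run one of pan may be knocked a few centimetres aside while the robot is not near it.
It also fails if it takes over 210 s, if anything falls off the work surface, if the arm or the gripper's body presses on something with over 40 N, if the wrist force passes 120 N, or if a joint passes its speed limit or range.

### The arm

A 7-joint arm with a two-finger parallel gripper is mounted at the origin on the work surface. World frame = base frame: x ahead of the robot, y to its left, z up, the work surface at z = 0. Lengths are in m, angles in degrees, forces in N, time in s.
With the tool pointing down it reaches from about 0.425 to 0.875 m from the base axis. Payload 4.7 kg.
Tool frame: the origin (TCP) lies at the very end of the fingers, on their centre line; the grasp point (between the pads) lies 19 mm behind it; z points along the fingers, y is the line along which they close (so a half turn about z gives the same grasp; the last joint's range is limited). The gripper opens to 87 mm and grips with 3 to 60 N. Pads are 19 mm wide; open, the fingers measure 117 mm over their backs; the gripper's body (75 mm by 190 mm) begins 51 mm behind the grasp point.
Start: joints at [68.589, 18.392, -4.016, 83.108, 1.295, 78.541, -3.26], TCP at [0.246, -0.602, 0.223] pointing down, gripper open.
Joint ranges: [-163.93, 163.93], [-17.29, 119.83], [-79.2, 71.16], [3.27, 140.29], [-89.18, 269.18], [5.43, 117.66], [-154.24, 154.24]. Speed limits (degrees/s): [147.25, 147.25, 180, 180, 180, 180, 180].

### API

Orientations are given as [roll, pitch, yaw] about the fixed x, y, z axes, in that order (R = Rz(yaw) Ry(pitch) Rx(roll)).
In Python, from cell import get_obs, eyes, env gives the robot as it stands.
- The arm moves only by the tool servo_tool, never from a script. Its argument "series" is a list that holds one entry, the list of rows, each a list of 7 numbers: the shift along the tool's x, y, z in units of 300 mm (1.0 is 300 mm), then the turn, a rotation vector about the tool's x, y, z in units of pi rad (1.0 is pi rad), then the opening, from 0 (shut) to 1 (fully open). In form: [[[tx, ty, tz, wx, wy, wz, gripper], ...]]. A call has 1 to 12 rows; each row is the pose to reach, as a shift and turn from the pose commanded when the call began, along the tool's axes at that moment, turning the shorter way round; what a row does not reach only later rows make up. A row lasts 1/12 s, in which the tool goes at most 41.7 mm and 7.16 degrees, less where a joint would pass 70% of its speed; a pose out of reach is approached as far as the arm can. A call with a number of a shift or a turn outside -1 to 1 is refused whole. A call with a gripper value outside its range is refused whole. The fingers move at their own pace and stop on an object; "grip_force" is the grip in N (left out, the last holds). Time passes only in rows, so rows that repeat a pose let the fingers close. It gives the time, the measured TCP pose, the force, the opening and the grip force at its end, in the units of the state.
- get_obs(): the state, without advancing time (a new reading comes with each control period).
- eyes.read_camera(name): name is "side" or "top" or "wrist"; returns a dict with "frame" (480x640x3 uint8, red, green, blue), "depth" (480x640 float32, m along the optical axis (not along the pixel's ray), 0 where there is no reading), "fx", "fy", "cx", "cy" (pixels), "distortion" ([k1, k2, p1, p2, k3] as OpenCV has them; the pictures are not rectified), "origin" and "rotation" of the camera in the world; the wrist camera has in their place "mount" (4x4, takes a point from camera to tool coordinates, whose origin is the TCP and whose axes are the flange's). Camera axes: x right, y down, z forward; pixel columns grow to the right and rows downward; lengths in m; the calibration is good to about 2 mm. A picture is of the moment at which its call begins: read the wrist's pose just before it.
- env.sign_off(): hands the job in; it is judged then, once.
The state is a dict: "time_s": time; "qpos": joint angles; "joint_velocities": joint speeds; "effort": joint torques, N m; "tool_pos": TCP position; "tool_rot": TCP orientation; "force": force on the tool from outside, world axes, zero at the start; "wrist_torque": the same for the moment, N m; "grip_width": finger opening in m; "grasp_force": force on a finger pad.
Only numpy, scipy, OpenCV 4.12 (cv2) and the standard library are available. Lean on these libraries where they do the work, as an engineer would, in place of code of your own. Each camera call takes 0.05 s, during which the arm holds its last target. There are 200 camera calls.

## Working session

There is one attempt and no reset: what is moved stays moved. The work goes in short steps, Python scripts to look and compute and a tool call to move; the robot and the scene stay as the last step left them, time stands still between calls to the robot, and variables do not carry over. Pictures are saved under pics/ and viewed, at most 14 in all, crops included, and the job is handed in when it is done.

Besides the shell and the picture viewer there is one more tool, called after "Emit:" as name(argument=value, ...) on one line, values as JSON. servo_tool: Moves the arm, as the interface text tells. Shifts and turns lie within -1 to 1; 1 stands for 300 mm of shift or pi rad of turn. Its arguments: {"type":"object","properties":{"series":{"type":"array"},"grip_force":{"type":"number"}},"required":["series"]}

```bash
ls; mkdir -p pics; cat > h.py <<'E'
import numpy as np, cv2
from cell import get_obs, eyes, env
from scipy.spatial.transform import Rotation as R
def cam(n):
    o=get_obs(); c=eyes.read_camera(n)
    c['K']=np.array([[c['fx'],0,c['cx']],[0,c['fy'],c['cy']],[0,0,1.]]); c['D']=np.array(c['distortion'],float)
    if 'mount' in c:
        T=np.eye(4); T[:3,:3]=R.from_euler('xyz',o['tool_rot'],degrees=True).as_matrix(); T[:3,3]=o['tool_pos']
        W=T@np.array(c['mount']); c['O']=W[:3,3]; c['R']=W[:3,:3]
    else: c['O']=np.array(c['origin']); c['R']=np.array(c['rotation']).reshape(3,3)
    return c
def rays(c,uv):
    p=cv2.undistortPoints(np.array(uv,float).reshape(-1,1,2),c['K'],c['D']).reshape(-1,2)
    return np.c_[p,np.ones(len(p))]
def plane(c,uv,z):
    d=rays(c,uv)@c['R'].T; return c['O']+d*((z-c['O'][2])/d[:,2])[:,None]
def dep(c,uv):
    r=rays(c,uv); uv=np.array(uv).reshape(-1,2).astype(int)
    return c['O']+(r*c['depth'][uv[:,1],uv[:,0]][:,None])@c['R'].T
def proj(c,P):
    q=(np.array(P,float).reshape(-1,3)-c['O'])@c['R']
    return cv2.projectPoints(q,np.zeros(3),np.zeros(3),c['K'],c['D'])[0].reshape(-1,2)
def save(c,n,box=None,s=1):
    im=c['frame'][:,:,::-1]
    if box: im=im[box[1]:box[3],box[0]:box[2]]
    cv2.imwrite('pics/'+n,cv2.resize(im,None,fx=s,fy=s,interpolation=cv2.INTER_CUBIC))
def cloud(c):
    v,u=np.mgrid[0:480,0:640]; uv=np.c_[u.ravel(),v.ravel()]
    return dep(c,uv).reshape(480,640,3)
def tomove(P,rpy=None):
    "shift (units of 300mm) and turn to world TCP pose from now"
    o=get_obs(); A=R.from_euler('xyz',o['tool_rot'],degrees=True)
    t=A.inv().apply(np.array(P)-o['tool_pos'])/0.3
    w=np.zeros(3) if rpy is None else (A.inv()*R.from_euler('xyz',rpy,degrees=True)).as_rotvec()/np.pi
    return np.round(np.r_[t,w],4)
E
python3 - <<'E'
from h import *
o=get_obs(); print({k:np.round(v,3) for k,v in o.items()})
for n in ('top','side'):
    c=cam(n); save(c,n+'0.png'); print(n,c['O'],np.round(c['R'],3),c['fx'])
E
```

```text
pics
{'time_s': np.float64(0.0), 'qpos': array([68.588, 18.439, -4.014, 83.176,  1.295, 78.543, -3.26 ]), 'joint_velocities': array([ 0.02 ,  0.05 ,  0.124,  0.078,  0.073,  0.102, -0.084]), 'effort': array([ 0.0000e+00, -4.9130e+01, -4.0400e-01, -3.1252e+01, -6.4000e-02,
        4.4000e-02,  0.0000e+00]), 'tool_pos': array([ 0.246, -0.601,  0.221]), 'tool_rot': array([-1.79887e+02,  7.00000e-03,  2.22210e+01]), 'force': array([ 0.229, -0.307,  0.532]), 'wrist_torque': array([ 0.015,  0.011, -0.028]), 'grasp_force': np.float64(0.0), 'grip_width': np.float64(0.087)}Traceback (most recent call last):
  File "<stdin>", line 4, in <module>
  File "h.py", line 10, in cam
    else: c['O']=np.array(c['origin']); c['R']=np.array(c['rotation']).reshape(3,3)
                                               ~~~~~~~~~~~~~~~~~~~~~~~~~~~~~~~^^^^^
ValueError: cannot reshape array of size 3 into shape (3,3)
```

```bash
sed -i "s/np.array(c\['rotation'\]).reshape(3,3)/R.from_euler('xyz',c['rotation'],degrees=True).as_matrix()/" h.py
python3 - <<'E'
from h import *
for n in ('top','side'):
    c=cam(n); save(c,n+'0.png'); print(n,c['O'],c['rotation'],np.round(c['R'],3),c['fx'])
    C=cloud(c); print('bench z',np.nanmedian(C[...,2]))
c=cam('wrist'); print(c['mount'])
E
```

```text
top [0.44115661 0.01399495 1.28711174] [-173.21081377    0.91821934  -91.6296819 ] [[-0.028 -0.993  0.119]
 [-0.999  0.03   0.013]
 [-0.016 -0.118 -0.993]] 524.9735476992236
bench z 0.0007278638781069713
side [ 0.38724866 -0.80216412  1.0388539 ] [-136.58352334   -0.28937907  -11.25921602] [[ 0.981 -0.138  0.138]
 [-0.195 -0.713  0.673]
 [ 0.005 -0.687 -0.726]] 548.9479468149055
bench z 0.0008841596746669289
[[-4.50608135e-04 -9.66120810e-01 -2.58089861e-01  7.02416286e-02]
 [ 9.99999810e-01 -5.43628272e-04  2.89056441e-04 -8.01818237e-04]
 [-4.19568388e-04 -2.58089682e-01  9.66120872e-01 -1.60754873e-01]
 [ 0.00000000e+00  0.00000000e+00  0.00000000e+00  1.00000000e+00]]
```

View pics/top0.png

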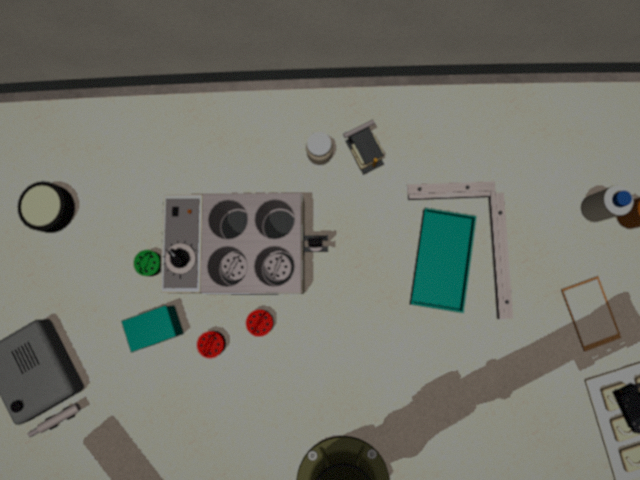

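View pics/side0.png

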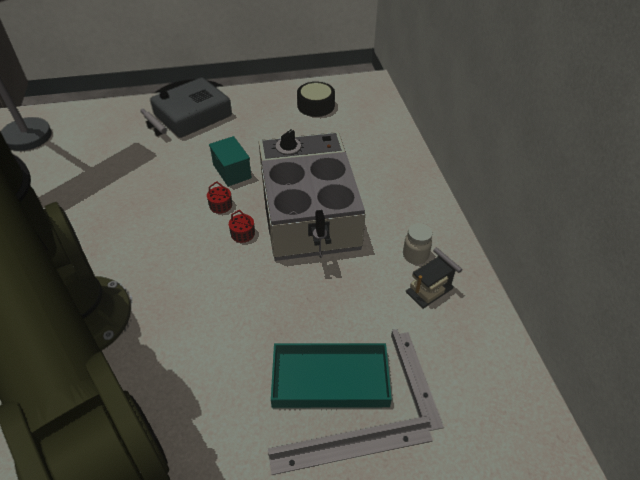

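```bash
cat > m.py <<'E'
from h import *
def rect(P): 
    r=cv2.minAreaRect(P[:,:2].astype(np.float32)*1000); return r
E
python3 - <<'E'
from m import *
c=cam('top'); C=cloud(c); Z=C[...,2]; v,u=np.mgrid[0:480,0:640]
def big(m):
    m=cv2.morphologyEx(m.astype(np.uint8),cv2.MORPH_OPEN,np.ones((3,3)))
    n,l,s,ce=cv2.connectedComponentsWithStats(m); k=1+np.argsort(-s[1:,4])[:3]; return [(l==i) for i in k]
def show(n,m):
    cnt=max(cv2.findContours(m.astype(np.uint8),0,1)[0],key=len).reshape(-1,2)
    return cnt
m=big((Z>.13)&(Z<.15)&(u>150)&(u<320)&(v>180)&(v<310))[0]
cnt=show('d',m); P=plane(c,cnt,.14); print('deck',rect(P), 'medz',np.median(Z[m]))
m=big((Z>.018)&(Z<.032)&(u>400)&(u<520)&(v>170)&(v<330))
for q in m[:2]:
    print('rail?',q.sum(),rect(plane(c,show('',q),.025)),np.median(Z[q]))
hsv=cv2.cvtColor(c['frame'],cv2.COLOR_RGB2HSV)
teal=(hsv[...,0]>75)&(hsv[...,0]<100)&(hsv[...,1]>100)
q=big(teal&(u>390)&(u<500)&(v>190)&(v<330))[0]; cn=show('',q); print('pan rim',rect(plane(c,cn,.035)), np.percentile(Z[q],[5,50,95]))
q=(Z>.16)&(u>160)&(u<205)&(v>235)&(v<285); P=C[q]; print('knob',rect(plane(c,show('',q),.184)),Z[q].max(),q.sum())
im=cv2.resize(c['frame'][180:310,140:345,::-1],None,fx=3.8,fy=3.8,interpolation=cv2.INTER_CUBIC); im=cv2.convertScaleAbs(im,alpha=1.8); cv2.imwrite('pics/dry.png',im)
E
```

```text
deck ((567.4971923828125, 231.98626708984375), (310.0057067871094, 222.51712036132812), 88.47003173828125) medz 0.14117597897711875
rail? 577 ((655.4542846679688, -287.01019287109375), (214.90687561035156, 69.42426300048828), 88.40553283691406) 0.025899856766113283
rail? 433 ((524.5276489257812, -387.9638671875), (177.40066528320312, 14.735177040100098), 0.6335059404373169) 0.025479804535066375
pan rim ((522.8812866210938, -255.677001953125), (126.43854522705078, 233.5687255859375), 79.04997253417969) [0.00099134 0.0055225  0.03487733]
knob ((534.7971801757812, 341.9304504394531), (46.471893310546875, 17.503971099853516), 40.888763427734375) 1.2871117384552853 178
```

View pics/dry.png

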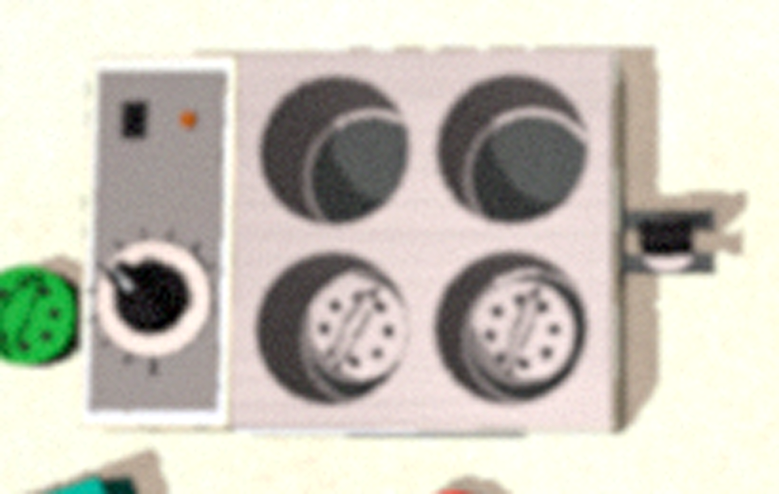

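Candidates: the steel baskets sit in the two near wells at px (232,265) and (275,265). The far wells at (229,220) and (275,220) look empty. The red ones at (211,344) and (260,322) and the green one at (148,262) are look-alikes standing on the bench. The teal pan is at (442,260), the teal case_box at (150,328), the knob at (180,258) and the hook at (317,242). The crop confirms lids with arches in the near wells only.

```bash
python3 - <<'E'
from h import *
print(tomove([.44,-.38,.40],[180,0,40]))
E
```

```text
[ 8.790e-01 -4.392e-01 -5.929e-01 -3.000e-04 -0.000e+00 -9.880e-02]
```

Emit:
servo_tool(series=[[[0.88,-0.44,-0.6,0,0,-0.1,0.6],[0.88,-0.44,-0.6,0,0,-0.1,0.6],[0.88,-0.44,-0.6,0,0,-0.1,0.6],[0.88,-0.44,-0.6,0,0,-0.1,0.6],[0.88,-0.44,-0.6,0,0,-0.1,0.6],[0.88,-0.44,-0.6,0,0,-0.1,0.6],[0.88,-0.44,-0.6,0,0,-0.1,0.6],[0.88,-0.44,-0.6,0,0,-0.1,0.6],[0.88,-0.44,-0.6,0,0,-0.1,0.6]]])

```text
time_s: 1.0
tool_pos: [0.4456, -0.3739, 0.4067]
tool_rot: [179.7, -0.3, 40.8]
force: [1.1, -0.1, 0.6]
grip_width: 0.0525
grasp_force: 0.0
```

```bash
python3 - <<'E'
from h import *
o=get_obs(); print(o['tool_pos'],o['tool_rot'],o['qpos'])
print(tomove([.50,-.1,.40],[180,0,41]))
c=cam('wrist'); print(c['R'],c['O'])
E
```

```text
[ 0.44564286 -0.37385336  0.40670893] [179.7099112   -0.26234519  40.76263038] [ 51.73904974   9.35369869 -16.84006651  73.77612063   2.53352672
  96.91226863 -13.80675375]
[ 0.7331 -0.5732  0.0228  0.0016 -0.0015 -0.0013]
[[ 0.65256187 -0.73379896 -0.18894999]
 [-0.75771703 -0.63019381 -0.16947171]
 [ 0.00528305  0.2537614  -0.96725242]] [ 0.49744484 -0.32711519  0.56778247]
```

Emit:
servo_tool(series=[[[0.73,-0.57,0,0,0,0,0.6],[0.73,-0.57,0,0,0,0,0.6],[0.73,-0.57,0,0,0,0,0.6],[0.73,-0.57,0,0,0,0,0.6],[0.73,-0.57,0,0,0,0,0.6],[0.73,-0.57,0,0,0,0,0.6],[0.73,-0.57,0,0,0,0,0.6]]])

```text
time_s: 1.63
tool_pos: [0.4971, -0.1039, 0.4023]
tool_rot: [-180.0, -0.0, 40.4]
force: [-0.1, 0.5, 0.9]
grip_width: 0.0521
grasp_force: 0.0
```

Emit:
servo_tool(series=[[[0.69,-0.63,0,0,0,0,0.6],[0.69,-0.63,0,0,0,0,0.6],[0.69,-0.63,0,0,0,0,0.6],[0.69,-0.63,0,0,0,0,0.6],[0.69,-0.63,0,0,0,0,0.6],[0.69,-0.63,0,0,0,0,0.6],[0.69,-0.63,0,0,0,0,0.6],[0.69,-0.63,0,0,0,0,0.6],[0.69,-0.63,0,0,0,0,0.6],[0.69,-0.63,0,0,0,0,0.6]]])

```text
time_s: 2.47
tool_pos: [0.5335, 0.1683, 0.4018]
tool_rot: [180.0, 0.1, 40.1]
force: [0.2, -0.7, 0.4]
grip_width: 0.0521
grasp_force: 0.0
```

```bash
python3 - <<'E'
from h import *
o=get_obs(); print(o['tool_pos'],o['tool_rot'],o['qpos'])
c=cam('wrist'); save(c,'w1.png')
print(proj(c,[[.515,.135,.1],[.535,.342,.184],[.619,.24,.1]]))
print(tomove([.5354,.3425,.23],[180,0,41]))
np.savez('w1.npz',C=cloud(c),f=c['frame'])
E
```

```text
[0.53351942 0.16834994 0.40180017] [1.79966900e+02 9.52159925e-02 4.01075385e+01] [ 17.84448996   9.42317825 -44.22777122  76.37750971   6.66097572
  96.87894381 -75.09510265]
[[329.67533194 217.1879504 ]
 [180.2946091   84.77650826]
 [319.08060497  93.718346  ]]
[ 3.798e-01 -4.428e-01  5.724e-01  3.000e-04  5.000e-04 -5.400e-03]
```

View pics/w1.png

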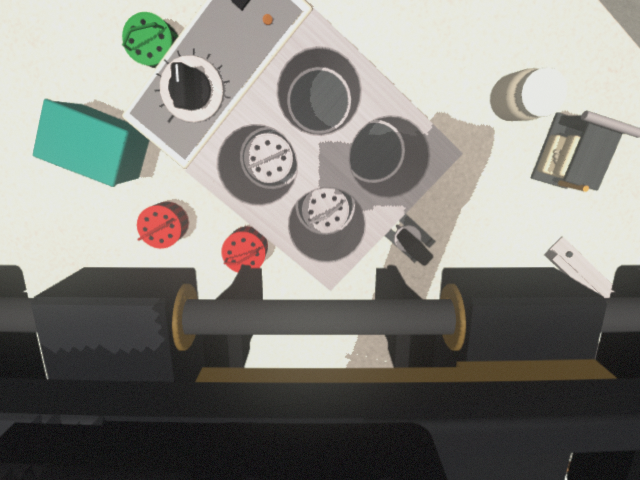

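w1 shows the two steel baskets at (269,157) and (325,210), empty wells at (320,100) and (375,150), the knob bar at (190,85) with its pointer up-left, and the hook at (410,240). Next I measure them from this view.

```bash
python3 - <<'E'
from m import *
d=np.load('w1.npz'); C=d['C']; Z=C[...,2]; f=d['f'].astype(int); v,u=np.mgrid[0:480,0:640]
k=(Z>.165)&(Z<.20)&(abs(u-190)<50)&(abs(v-85)<50)
print('knob',k.sum(),rect(C[k]),np.percentile(Z[k],[5,50,95]))
kt=k&(Z>.178); print(kt.sum(),rect(C[kt]))
h=(Z>.165)&(Z<.19)&(abs(u-412)<50)&(abs(v-240)<40); print('hook top',h.sum(),rect(C[h]),Z[h].max())
for n,(a,b) in {'A':(269,157),'B':(325,210)}.items():
    lid=(abs(u-a)<35)&(abs(v-b)<35)&(abs(Z-.060)<.006); print(n,'lid',lid.sum(),cv2.minEnclosingCircle((C[lid][:,:2]*1000).astype(np.float32)))
    w=(abs(u-a)<40)&(abs(v-b)<40)&(Z>.072)&(Z<.112)
    P=C[w]; cen=np.array([d for d in cv2.minEnclosingCircle((C[lid][:,:2]*1000).astype(np.float32))[0]])/1000
    P=P[np.hypot(*(P[:,:2]-cen).T)<.034]
    m=P[:,:2].mean(0); _,s,V=np.linalg.svd(P[:,:2]-m); print(' arch',len(P),m,np.degrees(np.arctan2(V[0,1],V[0,0])),s, P[:,2].max())
E
```

```text
knob 856 ((533.5411987304688, 344.04638671875), (42.09039306640625, 15.214359283447266), 39.47560119628906) [0.16850934 0.18178634 0.18357449]
662 ((533.7922973632812, 344.26251220703125), (41.41975784301758, 15.216769218444824), 39.397743225097656)
hook top 407 ((559.5531005859375, 47.82238006591797), (15.988462448120117, 30.019250869750977), 0.6695608496665955) 0.17802195137662485
A lid 1892 ((522.2826538085938, 241.63365173339844), 53.20708465576172)
 arch 134 [0.51911638 0.24098005] 153.48335553436593 [0.16482466 0.01338399] 0.10616853756103972
B lid 1736 ((518.8336181640625, 143.9745635986328), 54.531009674072266)
 arch 129 [0.51396812 0.13903116] 160.72242567792634 [0.16916795 0.01283954] 0.10495036044912032
```

Emit:
servo_tool(series=[[[0.378,-0.444,0.55,0,0,0.003,0.6],[0.378,-0.444,0.55,0,0,0.003,0.6],[0.378,-0.444,0.55,0,0,0.003,0.6],[0.378,-0.444,0.55,0,0,0.003,0.6],[0.378,-0.444,0.55,0,0,0.003,0.6],[0.378,-0.444,0.55,0,0,0.003,0.6],[0.378,-0.444,0.55,0,0,0.003,0.6],[0.378,-0.444,0.55,0,0,0.003,0.6],[0.378,-0.444,0.55,0,0,0.003,0.6]]])

```text
time_s: 3.27
tool_pos: [0.5353, 0.3428, 0.2381]
tool_rot: [179.9, -0.0, 39.5]
force: [-0.1, -0.0, 0.7]
grip_width: 0.0519
grasp_force: 0.0
```

```bash
python3 - <<'E'
from m import *
o=get_obs(); print(o['tool_pos'],o['tool_rot'],o['qpos'])
c=cam('wrist'); C=cloud(c); Z=C[...,2]
k=(Z>.170)&(Z<.188)&(np.hypot(C[...,0]-.534,C[...,1]-.343)<.035)
r=rect(C[k]); print(k.sum(),r)
print(tomove([.5345,.3433,.159],[180,0,39.5]), tomove([r[0][0]/1e3,r[0][1]/1e3,.159],[180,0,39.5]))
E
```

```text
[0.53530541 0.34283008 0.23811305] [ 1.79899474e+02 -1.20725430e-02  3.94896531e+01] [  0.65051562  22.36630034 -47.01989855  82.77277161  16.43408929
  81.89340367 -97.02152654]
1519 ((533.7684936523438, 345.0893859863281), (40.6544189453125, 13.677103996276855), 39.30533981323242)
[-0.0023 -0.0041  0.266   0.0007 -0.0005 -0.0003] [-0.0004 -0.0103  0.266   0.0007 -0.0005 -0.0003]
```

Emit:
servo_tool(series=[[[-0.002,-0.006,0.08,0,0,0,0.6],[-0.002,-0.006,0.16,0,0,0,0.6],[-0.002,-0.006,0.24,0,0,0,0.6],[-0.002,-0.006,0.262,0,0,0,0.6],[-0.002,-0.006,0.262,0,0,0,0.0],[-0.002,-0.006,0.262,0,0,0,0.0],[-0.002,-0.006,0.262,0,0,0,0.0],[-0.002,-0.006,0.262,0,0,0,0.0],[-0.002,-0.006,0.262,0,0,0,0.0],[-0.002,-0.006,0.262,0,0,0,0.0],[-0.002,-0.006,0.262,0,0,0,0.0],[-0.002,-0.006,0.262,0,0,0,0.0]]], grip_force=12)

```text
time_s: 4.32
tool_pos: [0.534, 0.3446, 0.1598]
tool_rot: [179.8, -0.1, 39.6]
force: [2.5, -4.6, 3.8]
grip_width: 0.0138
grasp_force: 12.0
```

Emit:
servo_tool(series=[[[0,-0.003,0,0,0,-0.04,0],[0,-0.003,0,0,0,-0.08,0],[0,-0.003,0,0,0,-0.12,0],[0,-0.003,0,0,0,-0.16,0],[0,-0.003,0,0,0,-0.2,0],[0,-0.003,0,0,0,-0.24,0],[0,-0.003,0,0,0,-0.28,0],[0,-0.003,0,0,0,-0.31,0],[0,-0.003,0,0,0,-0.34,0],[0,-0.003,0,0,0,-0.36,0],[0,-0.003,0,0,0,-0.38,0],[0,-0.003,0,0,0,-0.38,0]]])

```text
time_s: 5.32
tool_pos: [0.5334, 0.3448, 0.1598]
tool_rot: [179.9, 0.2, 108.1]
force: [2.2, -5.2, 5.8]
grip_width: 0.0136
grasp_force: 12.0
```

```bash
python3 - <<'E'
from h import *
o=get_obs(); print(o['tool_pos'],o['tool_rot'],o['qpos'],o['wrist_torque'])
E
```

```text
[0.53337403 0.34483246 0.15976799] [179.92259571   0.18037989 108.09915962] [  8.24310199  30.08058721 -59.02320599  88.57626255  26.44591198
  76.36828244 -35.60241334] [-1.17975211 -0.59764525  0.03351176]
```

Emit:
servo_tool(series=[[[0,0,0,0,0,-0.04,0],[0,0,0,0,0,-0.08,0],[0,0,0,0,0,-0.12,0],[0,0,0,0,0,-0.16,0],[0,0,0,0,0,-0.2,0],[0,0,0,0,0,-0.24,0],[0,0,0,0,0,-0.28,0],[0,0,0,0,0,-0.32,0],[0,0,0,0,0,-0.36,0],[0,0,0,0,0,-0.385,0],[0,0,0,0,0,-0.395,0],[0,0,0,0,0,-0.395,0]]])

```text
time_s: 6.32
tool_pos: [0.5329, 0.3443, 0.1597]
tool_rot: [-179.8, 0.0, 179.1]
force: [-0.2, -7.6, 6.5]
grip_width: 0.0144
grasp_force: 12.0
```

```bash
python3 - <<'E'
from h import *
o=get_obs(); print(o['tool_pos'],o['tool_rot'],o['qpos'],o['wrist_torque'])
E
```

```text
[0.53294034 0.34426055 0.15973319] [-1.79771288e+02  4.95962544e-02  1.79082016e+02] [ 14.87318898  38.1434347  -72.70891535  88.38000005  36.84928181
  80.89625965  28.67170124] [-1.44914847 -0.26995625 -0.1722508 ]
```

Emit:
servo_tool(series=[[[0,0,0,0,0,0,0],[0,0,0,0,0,0,0],[0,0,0,0,0,0,0],[0,0,0,0,0,0,0],[0,0,0,0,0,0,0.4],[0,0,0,0,0,0,0.4],[0,0,0,0,0,0,0.4],[0,0,-0.1,0,0,0,0.4],[0,0,-0.2,0,0,0,0.4],[0,0,-0.3,0,0,0,0.4],[0,0,-0.4,0,0,0,0.4],[0,0,-0.4,0,0,0,0.4]]])

```text
time_s: 7.32
tool_pos: [0.5317, 0.3502, 0.2851]
tool_rot: [179.6, 0.3, 179.3]
force: [-0.1, 1.4, 0.7]
grip_width: 0.035
grasp_force: 0.0
```

```bash
python3 - <<'E'
from m import *
o=get_obs(); print(o['tool_pos'],o['tool_rot'],o['qpos'])
c=cam('wrist'); C=cloud(c); Z=C[...,2]; f=c['frame']
k=(Z>.170)&(Z<.188)&(np.hypot(C[...,0]-.534,C[...,1]-.343)<.035)
print(k.sum(),rect(C[k])); w=k&(f.min(2)>110); print(w.sum(),C[w].mean(0))
print(tomove([.5615,.09,.30],[180,0,88.5]))
E
```

```text
[0.53172898 0.35015721 0.28509921] [179.62290065   0.32101606 179.26263631] [ 14.18690211  32.87477172 -75.03706029  78.30380911  31.71723709
  91.4019514   32.27034069]
1088 ((533.017822265625, 344.7682189941406), (13.860713958740234, 41.56798553466797), 88.65667724609375)
85 [0.52197284 0.34507269 0.18291883]
[-1.118e-01 -8.628e-01 -6.260e-02  1.900e-03 -2.000e-04  5.043e-01]
```

Emit:
servo_tool(series=[[[-0.01,-0.07,-0.06,0,0,0.04,0.4],[-0.02,-0.14,-0.06,0,0,0.08,0.4],[-0.03,-0.21,-0.06,0,0,0.12,0.4],[-0.04,-0.28,-0.06,0,0,0.16,0.4],[-0.05,-0.35,-0.06,0,0,0.2,0.4],[-0.06,-0.42,-0.06,0,0,0.24,0.4],[-0.07,-0.49,-0.06,0,0,0.28,0.4],[-0.08,-0.56,-0.06,0,0,0.32,0.4],[-0.09,-0.64,-0.06,0,0,0.36,0.4],[-0.1,-0.72,-0.06,0,0,0.4,0.4],[-0.11,-0.8,-0.06,0,0,0.44,0.4],[-0.11,-0.86,-0.06,0,0,0.48,0.4]]])

```text
time_s: 8.37
tool_pos: [0.5606, 0.0859, 0.2952]
tool_rot: [-179.9, 0.0, 92.8]
force: [-0.7, 0.0, -0.4]
grip_width: 0.0348
grasp_force: 0.0
```

```bash
python3 - <<'E'
from m import *
o=get_obs(); print(o['tool_pos'],o['tool_rot'],o['qpos'])
c=cam('wrist'); print(proj(c,[[.561,.046,.177]]))
print(tomove([.561,.046,.30],[180,0,88.5]))
E
```

```text
[0.56061838 0.08593297 0.29521827] [-1.79879538e+02  6.46503234e-03  9.27749588e+01] [ 41.12605498  15.07966786 -62.55039378  86.92136269  13.34720089
  86.22299183 -18.74291776]
[[317.31758602 275.44809612]]
[-0.1191 -0.0049 -0.0159 -0.0008  0.001   0.0203]
```

Emit:
servo_tool(series=[[[-0.06,0,0,0,0,0.01,0.4],[-0.14,-0.005,0,0,0,0.02,0.4],[-0.18,-0.005,0,0,0,0.022,0.4],[-0.18,-0.005,0,0,0,0.022,0.4],[-0.18,-0.005,0,0,0,0.022,0.4]]])

```text
time_s: 8.83
tool_pos: [0.5621, 0.0345, 0.2961]
tool_rot: [-179.9, -0.1, 89.3]
force: [-0.2, 0.4, 0.0]
grip_width: 0.0345
grasp_force: 0.0
```

```bash
python3 - <<'E'
from m import *
o=get_obs(); print(o['tool_pos'],o['tool_rot'],o['qpos'])
c=cam('wrist'); C=cloud(c); Z=C[...,2]; save(c,'w2.png')
h=(Z>.168)&(Z<.185)&(np.hypot(C[...,0]-.561,C[...,1]-.046)<.035); print(h.sum(),rect(C[h]),np.percentile(Z[h],[5,50,95]))
a=(Z>.105)&(Z<.123)&(np.hypot(C[...,0]-.561,C[...,1]-.046)<.06); print(rect(C[a]))
E
```

```text
[0.56207242 0.03453361 0.29613205] [-1.79927741e+02 -5.67751401e-02  8.92634096e+01] [ 45.94957552  13.79705848 -61.1447871   87.44334081  12.01314225
  85.94453019 -16.09109525]
798 ((558.9947509765625, 47.052024841308594), (29.29232406616211, 15.568485260009766), 89.03077697753906) [0.17302075 0.17532506 0.17662386]
((561.1815795898438, 46.960784912109375), (56.51427459716797, 49.840309143066406), 89.31861114501953)
```

View pics/w2.png

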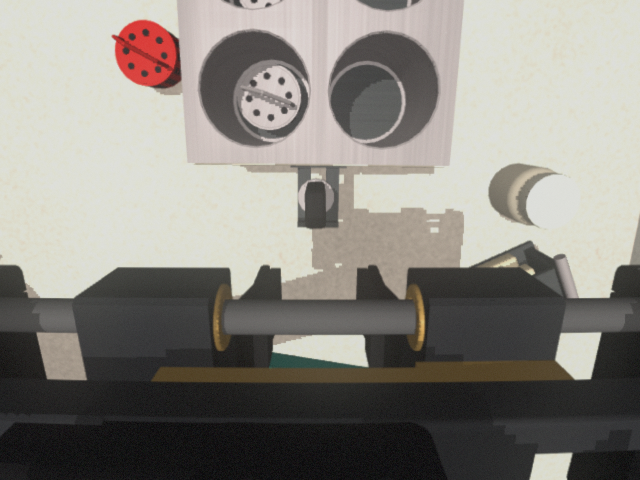

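w2 shows the hook grip at (316,197) centred ahead of the fingers and basket B at (270,95). Next I descend and grip the hook.

Emit:
servo_tool(series=[[[0.042,-0.008,0.08,0,0,0.002,0.4],[0.042,-0.008,0.16,0,0,0.002,0.4],[0.042,-0.008,0.24,0,0,0.002,0.4],[0.042,-0.008,0.32,0,0,0.002,0.4],[0.042,-0.008,0.4,0,0,0.002,0.4],[0.042,-0.008,0.48,0,0,0.002,0.4],[0.042,-0.008,0.55,0,0,0.002,0.4],[0.042,-0.008,0.56,0,0,0.002,0.4],[0.042,-0.008,0.56,0,0,0.002,0.4]]])

```text
time_s: 9.63
tool_pos: [0.5589, 0.0489, 0.128]
tool_rot: [-179.8, -0.1, 89.1]
force: [0.4, 0.0, -0.2]
grip_width: 0.0346
grasp_force: 0.0
```

Emit:
servo_tool(series=[[[0,0,0,0,0,0,0],[0,0,0,0,0,0,0],[0,0,0,0,0,0,0],[0,0,0,0,0,0,0],[0,0,0,0,0,0,0],[0,0,0,0,0,0,0],[0,0,0,0,0,0,0],[0,0,0,0,0,0,0]]], grip_force=35)

```text
time_s: 10.3
tool_pos: [0.5607, 0.0472, 0.1301]
tool_rot: [179.9, 0.0, 88.9]
force: [-1.3, -0.2, 4.9]
grip_width: 0.0158
grasp_force: 35.0
```

```bash
python3 - <<'E'
from m import *
o=get_obs(); print(o['tool_pos'],o['tool_rot'],o['force'])
E
```

```text
[0.56073198 0.04724797 0.13008601] [1.79914845e+02 6.02587821e-03 8.89099260e+01] [-1.28958835 -0.22704707  4.92343929]
```

Emit:
servo_tool(series=[[[0,0,-0.03,0,0,0,0],[0,0,-0.08,0,0,0,0],[0,0,-0.15,0,0,0,0],[0,0,-0.23,0,0,0,0],[0,0,-0.31,0,0,0,0],[0,0,-0.39,0,0,0,0],[0,0,-0.47,0,0,0,0],[0,0,-0.5,0,0,0,0],[0,0,-0.5,0,0,0,0]]])

```text
time_s: 11.05
tool_pos: [0.5613, 0.0474, 0.2812]
tool_rot: [179.8, 0.0, 88.9]
force: [-0.1, 0.0, -0.8]
grip_width: 0.0157
grasp_force: 35.0
```

```bash
cat >> m.py <<'E'
def arch(c,C,cen,zl=.060,zp=.104):
    "arch wire: points above lid; peak xy and direction"
    Z=C[...,2]; near=np.hypot(C[...,0]-cen[0],C[...,1]-cen[1])<.040
    w=near&(Z>zl+.012)&(Z<zp+.006); P=C[w]
    m=P[:,:2].mean(0); V=np.linalg.svd(P[:,:2]-m)[2][0]; t=(P[:,:2]-m)@V
    mid=m+V*(t.max()+t.min())/2
    pk=P[P[:,2]>zp-.006][:,:2].mean(0)
    return dict(n=len(P),mean=m.round(4),mid=mid.round(4),peak=pk.round(4),ang=round(float(np.degrees(np.arctan2(V[1],V[0]))),1),len=t.max()-t.min(),zmax=P[:,2].max())
E
python3 - <<'E'
from m import *
o=get_obs(); print(o['tool_pos'],o['tool_rot'],o['force'],o['qpos'][2])
c=cam('wrist'); C=cloud(c); save(c,'w3.png')
print(arch(c,C,(.514,.139))); print(arch(c,C,(.519,.241)))
E
```

```text
[0.5612502  0.04740055 0.28121268] [1.79764632e+02 1.20490579e-02 8.89067359e+01] [-0.10071477  0.03381646 -0.78718653] -61.41056951941737
{'n': 258, 'mean': array([0.515, 0.139]), 'mid': array([0.5131, 0.1396]), 'peak': array([0.5129, 0.1397]), 'ang': -19.4, 'len': np.float64(0.05010924366378146), 'zmax': np.float64(0.1053816253176818)}
{'n': 7, 'mean': array([0.5382, 0.2302]), 'mid': array([0.538 , 0.2302]), 'peak': array([nan, nan]), 'ang': -11.9, 'len': np.float64(0.0029941272530111945), 'zmax': np.float64(0.07678707435584659)}m.py:10: RuntimeWarning: Mean of empty slice.
  pk=P[P[:,2]>zp-.006][:,:2].mean(0)
  ret = um.true_divide(
```

View pics/w3.png

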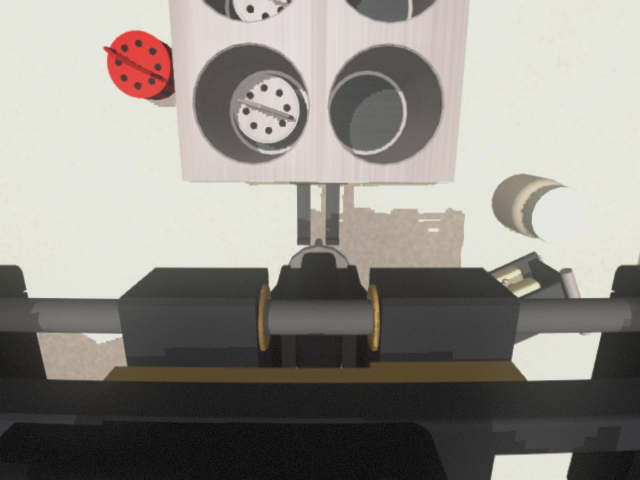

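w3 shows the hook held upright between the fingers and basket B's arch clear at (268,108).

Emit:
servo_tool(series=[[[0.1,-0.03,0,0,0,0.03,0],[0.2,-0.07,0,0,0,0.06,0],[0.3,-0.1,0,0,0,0.09,0],[0.4,-0.135,0,0,0,0.102,0],[0.4,-0.135,0,0,0,0.102,0],[0.4,-0.135,0,0,0,0.102,0],[0.4,-0.135,0,0,0,0.102,0]]])

```text
time_s: 11.68
tool_pos: [0.5214, 0.1668, 0.2773]
tool_rot: [-179.9, 0.1, 70.6]
force: [-0.6, -0.1, 0.2]
grip_width: 0.0161
grasp_force: 35.0
```

```bash
python3 - <<'E'
from m import *
o=get_obs(); print(o['tool_pos'],o['tool_rot'],o['force'],o['qpos'][2])
print(tomove([.523,.168,.1665],[180,0,70.6]))
E
```

```text
[0.5213823  0.16684028 0.27733522] [-1.79909055e+02  1.17691651e-01  7.05775780e+01] [-0.61447868 -0.06067037  0.19221722] -62.09076282636447
[ 6.200e-03  4.400e-03  3.694e-01 -5.000e-04  7.000e-04 -1.000e-04]
```

Emit:
servo_tool(series=[[[0.006,0.004,0.07,0,0,0,0],[0.006,0.004,0.14,0,0,0,0],[0.006,0.004,0.2,0,0,0,0],[0.006,0.004,0.26,0,0,0,0],[0.006,0.004,0.32,0,0,0,0],[0.006,0.004,0.36,0,0,0,0],[0.006,0.004,0.37,0,0,0,0],[0.006,0.004,0.37,0,0,0,0],[0.006,0.004,0.37,0,0,0,0]]])

```text
time_s: 12.43
tool_pos: [0.5241, 0.1688, 0.1684]
tool_rot: [180.0, -0.0, 70.5]
force: [0.4, 0.0, -0.6]
grip_width: 0.0156
grasp_force: 35.0
```

```bash
python3 - <<'E'
from m import *
o=get_obs(); print(o['tool_pos'],o['tool_rot'],o['force'],o['qpos'][2])
c=cam('wrist');print(proj(c,[.513,.1397,.104])); save(c,'w4.png')
c=cam('side'); save(c,'s4.png',(240,120,400,270),4)
p=np.array([.513,.1397]); hx=np.array([np.cos(np.radians(o['tool_rot'][2]-180)),np.sin(np.radians(o['tool_rot'][2]-180))]); d=p-o['tool_pos'][:2]; print('along',d@hx,'side',d@[-hx[1],hx[0]])
E
```

```text
[0.52410743 0.16877114 0.16835558] [ 1.79983949e+02 -2.17832860e-02  7.05132973e+01] [ 0.36886753  0.04156631 -0.58083521] -60.27608314662148
[[318.15448806 293.47580684]]
along 0.03111121827701318 side -0.0007734009574105508
```

View pics/s4.png

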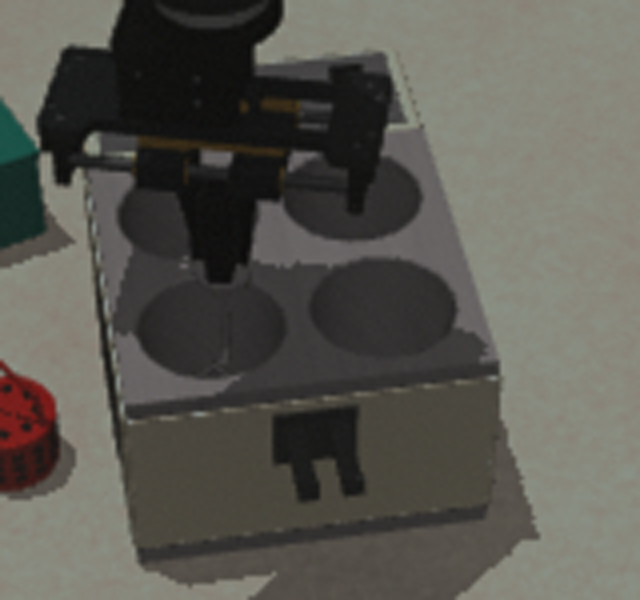

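The side crop shows the hook hanging into well B at (222,345), clear of the deck. Next I engage the arch.

Emit:
servo_tool(series=[[[-0.02,0.003,0.006,0,0,0,0],[-0.04,0.003,0.006,0,0,0,0],[-0.06,0.003,0.006,0,0,0,0],[-0.074,0.003,0.006,0,0,0,0],[-0.074,0.003,0.006,0,0,0,0],[-0.074,0.003,-0.015,0,0,0,0],[-0.074,0.003,-0.03,0,0,0,0],[-0.074,0.003,-0.045,0,0,0,0],[-0.074,0.003,-0.06,0,0,0,0],[-0.074,0.003,-0.075,0,0,0,0],[-0.074,0.003,-0.09,0,0,0,0],[-0.074,0.003,-0.09,0,0,0,0]]])

```text
time_s: 13.53
tool_pos: [0.5175, 0.1482, 0.1959]
tool_rot: [179.9, -0.0, 70.6]
force: [-0.5, 0.3, -1.3]
grip_width: 0.016
grasp_force: 35.0
```

```bash
python3 - <<'E'
from m import *
o=get_obs(); print(o['tool_pos'],o['tool_rot'],o['force'],o['qpos'][2])
E
```

```text
[0.51753922 0.14822035 0.19590799] [ 1.79930811e+02 -3.67078434e-02  7.05696498e+01] [-0.47241145  0.29365273 -1.3011613 ] -61.29375201741764
```

Emit:
servo_tool(series=[[[0,0,-0.03,0,0,0,0],[0,0,-0.07,0,0,0,0],[0,0,-0.11,0,0,0,0],[0,0,-0.15,0,0,0,0],[0,0,-0.19,0,0,0,0],[0,0,-0.23,0,0,0,0],[0,0,-0.27,0,0,0,0],[0,0,-0.32,0,0,0,0],[0,0,-0.37,0,0,0,0],[0,0,-0.42,0,0,0,0],[0,0,-0.45,0,0,0,0],[0,0,-0.48,0,0,0,0]]])

```text
time_s: 14.53
tool_pos: [0.5172, 0.148, 0.3402]
tool_rot: [180.0, -0.0, 70.6]
force: [-0.1, 1.1, -0.5]
grip_width: 0.0154
grasp_force: 35.0
```

```bash
python3 - <<'E'
from m import *
c=cam('side'); save(c,'s5.png',(240,70,400,220),4); t=cam('top')
o=get_obs(); print(o['tool_pos'],o['tool_rot'],o['force'],o['qpos'][2])
# pan & rails from top
C=cloud(t); Z=C[...,2]; v,u=np.mgrid[0:480,0:640]
hsv=cv2.cvtColor(t['frame'],cv2.COLOR_RGB2HSV); teal=((hsv[...,0]>75)&(hsv[...,0]<100)&(hsv[...,1]>100)&(u>390)&(u<530)&(v>150)&(v<350)).astype(np.uint8)
print(rect(plane(t,max(cv2.findContours(teal,0,1)[0],key=len).reshape(-1,2),.035)))
r=(Z>.019)&(Z<.032)&(teal==0)&(u>395)&(u<530)&(v>165)&(v<335)
P=C[r]
from math import *
e=P[(P[:,0]>.64)]; s=P[P[:,1]<-.36]; print(len(e),len(s))
for n,q,ax in (('end',e,1),('side',s,0)):
    q=q[(q[:,ax]<np.percentile(q[:,ax],97))&(q[:,ax]>np.percentile(q[:,ax],3))]; k=np.polyfit(q[:,ax],q[:,1-ax],1); res=q[:,1-ax]-np.polyval(k,q[:,ax]); print(n,k,degrees(atan(k[0])),np.percentile(res,[2,10,90,98]),q[:,ax].min(),q[:,ax].max())
E
```

```text
[0.51761737 0.14821068 0.34034525] [ 1.79899073e+02 -6.11828935e-02  7.05593994e+01] [-0.03823765  0.0122439  -2.05664752] -62.53216958318258
((522.8547973632812, -255.85818481445312), (126.29169464111328, 233.34829711914062), 78.90872192382812)
526 771
end [0.06071487 0.69678727] 3.4744407529223955 [-0.02823118 -0.00893905  0.00879151  0.0115845 ] -0.39142416746013187 -0.1891326113782069
side [ 0.02386213 -0.400289  ] 1.3669397943969188 [-0.00795383 -0.00616934  0.00529586  0.01235265] 0.3882718000114696 0.6829189774065627
```

View pics/s5.png

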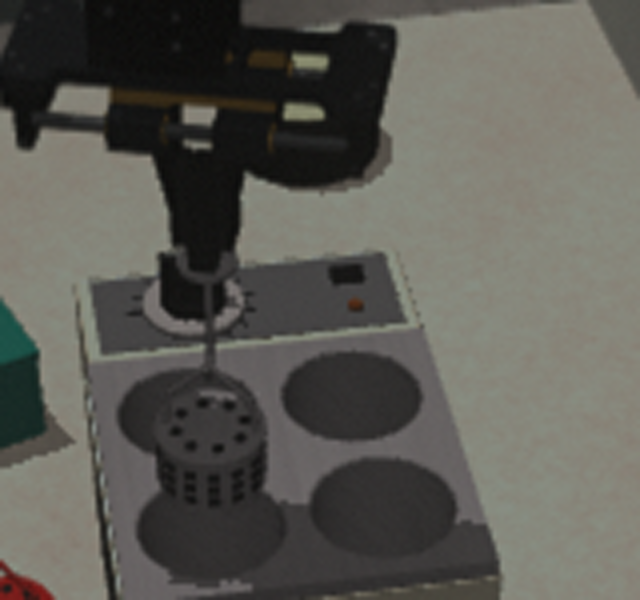

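The basket hangs on the hook at (210,440) in the crop, clear of the deck. Next I carry it to the pan.

Emit:
servo_tool(series=[[[-0.015,0.008,0,0,0,-0.002,0],[-0.05,0.026,0,0,0,-0.004,0],[-0.11,0.057,0,0,0,-0.008,0],[-0.19,0.098,0,0,0,-0.012,0],[-0.28,0.145,0,0,0,-0.016,0],[-0.37,0.19,0,0,0,-0.02,0],[-0.46,0.236,0,0,0,-0.024,0],[-0.55,0.282,0,0,0,-0.028,0],[-0.64,0.328,0,0,0,-0.032,0],[-0.72,0.37,0,0,0,-0.036,0],[-0.79,0.405,0,0,0,-0.04,0],[-0.84,0.43,0,0,0,-0.043,0]]])

```text
time_s: 15.63
tool_pos: [0.554, -0.1367, 0.3373]
tool_rot: [-179.9, 0.0, 78.1]
force: [-0.0, -0.6, -1.7]
grip_width: 0.0158
grasp_force: 35.0
```

```bash
python3 - <<'E'
from m import *
o=get_obs(); print(o['tool_pos'],o['tool_rot'],o['qpos'][2])
print(tomove([.5717,-.2562,.30],[180,0,78.9]))
E
```

```text
[ 0.55401309 -0.13671925  0.33731304] [-1.79863150e+02  4.48541361e-02  7.81374957e+01] -53.089952532243686
[-3.775e-01  1.399e-01  1.243e-01 -8.000e-04  2.000e-04 -4.200e-03]
```

Emit:
servo_tool(series=[[[-0.04,0.015,0,0,0,0,0],[-0.09,0.033,0.01,0,0,0,0],[-0.14,0.052,0.02,0,0,-0.001,0],[-0.19,0.07,0.04,0,0,-0.001,0],[-0.24,0.09,0.06,0,0,-0.002,0],[-0.29,0.107,0.08,0,0,-0.003,0],[-0.33,0.122,0.1,0,0,-0.004,0],[-0.36,0.133,0.11,0,0,-0.004,0],[-0.378,0.14,0.12,0,0,-0.004,0],[-0.378,0.14,0.124,0,0,-0.004,0],[-0.378,0.14,0.124,0,0,-0.004,0],[-0.378,0.14,0.124,0,0,-0.004,0]]])

```text
time_s: 16.63
tool_pos: [0.5733, -0.251, 0.3021]
tool_rot: [180.0, -0.0, 79.1]
force: [-0.2, 0.5, -1.3]
grip_width: 0.0158
grasp_force: 35.0
```

```bash
python3 - <<'E'
from m import *
o=get_obs(); print(o['tool_pos'],o['tool_rot'],o['qpos'])
c=cam('wrist'); C=cloud(c); Z=C[...,2]; save(c,'w6.png')
hsv=cv2.cvtColor(c['frame'],cv2.COLOR_RGB2HSV); teal=(hsv[...,0]>75)&(hsv[...,0]<100)&(hsv[...,1]>100)
rim=teal&(Z>.030)&(Z<.039); P=C[rim]; P=P[(abs(P[:,1]+.2)<.25)]; print(len(P),rect(P))
print(tomove([.5717,-.2562,.18],[180,0,78.9]))
E
```

```text
[ 0.57325246 -0.25096615  0.30214804] [ 1.79975444e+02 -2.40850970e-02  7.91104963e+01] [ 58.71828391  20.28764604 -49.5302895   78.20394747  15.27673901
  88.33948007  -0.32850987]
1732 ((520.3890380859375, -256.761962890625), (124.93956756591797, 235.41024780273438), 78.89881896972656)
[-1.830e-02 -2.200e-03  4.079e-01  2.000e-04 -0.000e+00  1.200e-03]
```

View pics/w6.png

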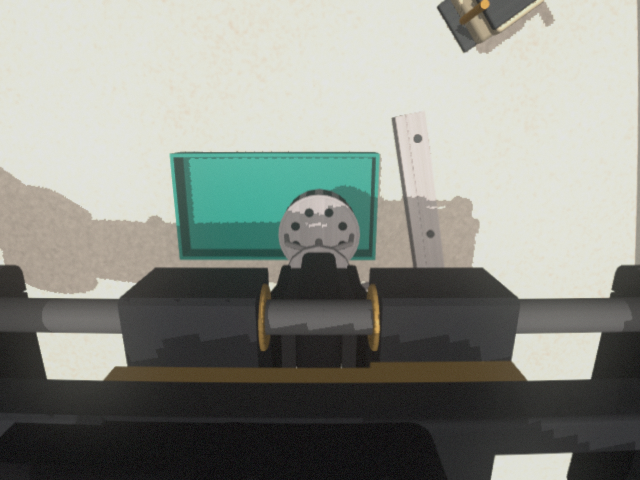

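w6 shows the basket hanging at (319,225) over the pan's end-rail half. Next I lower it and unhook.

Emit:
servo_tool(series=[[[-0.018,-0.002,0.05,0,0,0.001,0],[-0.018,-0.002,0.11,0,0,0.001,0],[-0.018,-0.002,0.17,0,0,0.001,0],[-0.018,-0.002,0.23,0,0,0.001,0],[-0.018,-0.002,0.29,0,0,0.001,0],[-0.018,-0.002,0.34,0,0,0.001,0],[-0.018,-0.002,0.37,0,0,0.001,0],[-0.018,-0.002,0.39,0,0,0.001,0],[-0.018,-0.002,0.41,0,0,0.001,0],[-0.018,-0.002,0.42,0,0,0.001,0],[-0.018,-0.002,0.43,0,0,0.001,0],[-0.018,-0.002,0.43,0,0,0.001,0]]])

```text
time_s: 17.68
tool_pos: [0.5714, -0.2575, 0.1728]
tool_rot: [180.0, 0.0, 78.8]
force: [0.2, -0.1, -1.7]
grip_width: 0.0158
grasp_force: 35.0
```

```bash
python3 - <<'E'
from m import *
o=get_obs(); print(o['tool_pos'],o['tool_rot'],o['force'])
E
```

```text
[ 0.57139376 -0.25746254  0.1727629 ] [1.79991873e+02 6.47448899e-03 7.88378552e+01] [ 0.19556106 -0.10616344 -1.74174509]
```

Emit:
servo_tool(series=[[[0,0,0.025,0,0,0,0],[0,0,0.05,0,0,0,0],[0,0,0.066,0,0,0,0],[0,0,0.066,0,0,0,0],[0.02,0,0.066,0,0,0,0],[0.04,0,0.066,0,0,0,0],[0.06,0,0.066,0,0,0,0],[0.08,0,0.066,0,0,0,0],[0.1,0,0.066,0,0,0,0],[0.12,0,0.066,0,0,0,0],[0.12,0,0.066,0,0,0,0]]])

```text
time_s: 18.6
tool_pos: [0.5789, -0.2198, 0.1533]
tool_rot: [180.0, -0.0, 79.0]
force: [0.1, 0.2, -0.2]
grip_width: 0.0158
grasp_force: 35.0
```

```bash
python3 - <<'E'
from m import *
o=get_obs(); print(o['tool_pos'],o['tool_rot'],o['force'])
c=cam('side'); save(c,'s7.png',(240,300,420,435),4)
E
```

```text
[ 0.57888224 -0.21978481  0.15325544] [ 1.79975886e+02 -4.27480651e-02  7.89873367e+01] [ 0.07500094  0.19027021 -0.2312413 ]
```

View pics/s7.png

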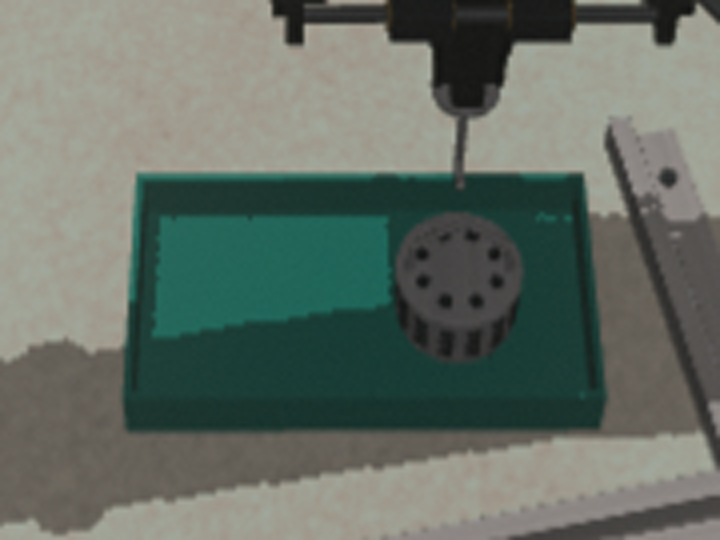

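The side crop shows the basket upright in the pan at (460,285), with the hook free at (460,185). Next is the second basket.

Emit:
servo_tool(series=[[[0.01,0,-0.1,0,0,0,0],[0.02,0,-0.22,0,0,0,0],[0.06,-0.02,-0.34,0,0,0,0],[0.15,-0.05,-0.44,0,0,0,0],[0.25,-0.08,-0.5,0,0,0,0],[0.36,-0.12,-0.5,0,0,0.01,0],[0.48,-0.16,-0.5,0,0,0.02,0],[0.6,-0.2,-0.5,0,0,0.03,0],[0.72,-0.24,-0.5,0,0,0.05,0],[0.84,-0.28,-0.5,0,0,0.07,0],[0.94,-0.31,-0.5,0,0,0.08,0],[0.98,-0.327,-0.5,0,0,0.086,0]]])

```text
time_s: 19.65
tool_pos: [0.5377, 0.0913, 0.3036]
tool_rot: [180.0, -0.1, 63.7]
force: [-0.5, 0.3, -1.6]
grip_width: 0.0157
grasp_force: 35.0
```

Emit:
servo_tool(series=[[[0.05,0,0,0,0,0,0],[0.15,0,0,0,0,0,0],[0.2,0,0,0,0,0,0],[0.2,0,0,0,0,0,0],[0.2,0,0,0,0,0,0]]])

```text
time_s: 20.07
tool_pos: [0.5657, 0.1395, 0.3027]
tool_rot: [-180.0, 0.0, 63.5]
force: [-0.2, -0.2, -1.0]
grip_width: 0.0157
grasp_force: 35.0
```

```bash
python3 - <<'E'
from m import *
o=get_obs(); print(o['tool_pos'],o['tool_rot'],o['qpos'][2])
c=cam('wrist'); C=cloud(c); a=arch(c,C,(.519,.241)); print(a)
hy=a['ang']-90; hx=np.array([np.cos(np.radians(hy)),np.sin(np.radians(hy))]); P=a['mid']-.030*hx; print(P,hy+180,tomove([*P,.29],[180,0,hy+180]))
E
```

```text
[0.56573823 0.13953178 0.30271049] [-1.79956185e+02  5.18764825e-03  6.34643868e+01] -58.94675209349152
{'n': 239, 'mean': array([0.5211, 0.2405]), 'mid': array([0.5178, 0.2421]), 'peak': array([0.5182, 0.242 ]), 'ang': -26.7, 'len': np.float64(0.05041820055136345), 'zmax': np.float64(0.10549825941707847)}
[0.53127957 0.26890114] 63.3 [ 3.375e-01 -2.981e-01  4.220e-02 -0.000e+00  3.000e-04  3.000e-04]
```

Emit:
servo_tool(series=[[[0.07,-0.06,0.01,0,0,0,0],[0.14,-0.12,0.02,0,0,0,0],[0.21,-0.19,0.03,0,0,0,0],[0.28,-0.25,0.04,0,0,0,0],[0.338,-0.298,0.042,0,0,0,0],[0.338,-0.298,0.042,0,0,0,0],[0.338,-0.298,0.042,0,0,0,0]]])

```text
time_s: 20.7
tool_pos: [0.531, 0.2695, 0.2905]
tool_rot: [179.9, 0.0, 63.4]
force: [1.3, -0.7, 0.3]
grip_width: 0.0159
grasp_force: 35.0
```

```bash
python3 - <<'E'
from m import *
o=get_obs(); print(o['tool_pos'],o['tool_rot'],o['qpos'][2])
print(tomove([.5313,.2689,.1675],[180,0,63.3]))
E
```

```text
[0.53100137 0.26954967 0.29050294] [1.79949587e+02 4.37596680e-02 6.34282397e+01] -60.57088792823136
[-1.2e-03  1.5e-03  4.1e-01  3.0e-04  2.0e-04  7.0e-04]
```

Emit:
servo_tool(series=[[[-0.001,0.001,0.06,0,0,0,0],[-0.001,0.001,0.13,0,0,0,0],[-0.001,0.001,0.2,0,0,0,0],[-0.001,0.001,0.27,0,0,0,0],[-0.001,0.001,0.33,0,0,0,0],[-0.001,0.001,0.38,0,0,0,0],[-0.001,0.001,0.41,0,0,0,0],[-0.001,0.001,0.41,0,0,0,0],[-0.001,0.001,0.41,0,0,0,0]]])

```text
time_s: 21.45
tool_pos: [0.5324, 0.2677, 0.1675]
tool_rot: [180.0, 0.0, 63.2]
force: [0.2, 0.4, 0.1]
grip_width: 0.0157
grasp_force: 35.0
```

```bash
python3 - <<'E'
from m import *
o=get_obs(); print(o['tool_pos'],o['tool_rot'],o['force'])
p=np.array([.518,.242]); t=np.radians(o['tool_rot'][2]-180); hx=np.array([np.cos(t),np.sin(t)]); d=p-o['tool_pos'][:2]; print('along',d@hx,'side',d@[-hx[1],hx[0]])
E
```

```text
[0.53235073 0.26766865 0.16751231] [1.79972969e+02 3.62588093e-02 6.32243654e+01] [0.21475764 0.37936049 0.12204365]
along 0.02938136680254764 side -0.001248339486068591
```

Emit:
servo_tool(series=[[[-0.02,-0.002,0.003,0,0,0,0],[-0.04,-0.002,0.003,0,0,0,0],[-0.06,-0.002,0.003,0,0,0,0],[-0.069,-0.002,0.003,0,0,0,0],[-0.069,-0.002,0.003,0,0,0,0],[-0.069,-0.002,-0.015,0,0,0,0],[-0.069,-0.002,-0.03,0,0,0,0],[-0.069,-0.002,-0.045,0,0,0,0],[-0.069,-0.002,-0.06,0,0,0,0],[-0.069,-0.002,-0.075,0,0,0,0],[-0.069,-0.002,-0.09,0,0,0,0],[-0.069,-0.002,-0.1,0,0,0,0]]])

```text
time_s: 22.45
tool_pos: [0.5218, 0.2512, 0.1979]
tool_rot: [180.0, -0.0, 63.4]
force: [0.8, 0.5, -1.9]
grip_width: 0.0158
grasp_force: 35.0
```

Emit:
servo_tool(series=[[[0,0,-0.03,0,0,0,0],[0,0,-0.07,0,0,0,0],[0,0,-0.11,0,0,0,0],[0,0,-0.15,0,0,0,0],[0,0,-0.19,0,0,0,0],[0,0,-0.23,0,0,0,0],[0,0,-0.27,0,0,0,0],[0,0,-0.32,0,0,0,0],[0,0,-0.37,0,0,0,0],[0,0,-0.42,0,0,0,0],[0,0,-0.45,0,0,0,0],[0,0,-0.48,0,0,0,0]]])

```text
time_s: 23.45
tool_pos: [0.5218, 0.2512, 0.3426]
tool_rot: [180.0, -0.0, 63.4]
force: [0.6, 0.1, -1.8]
grip_width: 0.0157
grasp_force: 35.0
```

```bash
python3 - <<'E'
from m import *
o=get_obs(); print(o['tool_pos'],o['tool_rot'],o['force'],o['qpos'][2])
c=cam('side'); C=cloud(c)
T=np.array(o['tool_pos']); q=np.hypot(C[...,0]-T[0],C[...,1]-T[1])<.04; z=C[q][:,2]; print(np.histogram(z,np.arange(0,.36,.02)))
t=cam('top'); C=cloud(t); v,u=np.mgrid[0:480,0:640]
hsv=cv2.cvtColor(t['frame'],cv2.COLOR_RGB2HSV); teal=((hsv[...,0]>75)&(hsv[...,0]<100)&(hsv[...,1]>100)&(u>370)&(u<540)&(v>140)&(v<370)).astype(np.uint8)
print(rect(plane(t,max(cv2.findContours(teal,0,1)[0],key=len).reshape(-1,2),.035)))
E
```

```text
[0.52182212 0.25117388 0.34257156] [ 1.79968335e+02 -2.87952861e-02  6.33587944e+01] [ 0.64348669  0.13319613 -1.82200702] -61.796623765103604
(array([  0,   0,   0,  70, 115, 134,  70,  13,  17, 133, 337, 122,  37,
        28,  15,  11,  92]), array([0.  , 0.02, 0.04, 0.06, 0.08, 0.1 , 0.12, 0.14, 0.16, 0.18, 0.2 ,
       0.22, 0.24, 0.26, 0.28, 0.3 , 0.32, 0.34]))
((522.8702392578125, -255.71426391601562), (126.242431640625, 233.52005004882812), 79.01081085205078)
```

Emit:
servo_tool(series=[[[-0.015,0.006,0,0,0,-0.002,0],[-0.05,0.02,0,0,0,-0.004,0],[-0.11,0.043,0,0,0,-0.008,0],[-0.19,0.074,0,0,0,-0.012,0],[-0.28,0.11,0,0,0,-0.016,0],[-0.37,0.145,0,0,0,-0.02,0],[-0.46,0.18,0,0,0,-0.024,0],[-0.55,0.215,0,0,0,-0.028,0],[-0.64,0.25,0,0,0,-0.032,0],[-0.73,0.286,0,0,0,-0.036,0],[-0.82,0.32,0,0,0,-0.04,0],[-0.91,0.355,0,0,0,-0.044,0]]])

```text
time_s: 24.55
tool_pos: [0.4934, -0.0426, 0.3405]
tool_rot: [-179.9, 0.1, 71.3]
force: [-0.1, -0.0, -1.4]
grip_width: 0.016
grasp_force: 35.0
```

```bash
python3 - <<'E'
from m import *
o=get_obs(); print(o['tool_pos'],o['tool_rot'],o['qpos'][2])
print(tomove([.4768,-.2382,.30],[180,0,78.9]))
E
```

```text
[ 0.49337517 -0.04257226  0.34045633] [-1.79930358e+02  5.57163340e-02  7.12895870e+01] -51.010686338047755
[-6.352e-01  1.570e-01  1.353e-01 -4.000e-04  3.000e-04 -4.230e-02]
```

Emit:
servo_tool(series=[[[-0.08,0.02,0,0,0,-0.004,0],[-0.16,0.04,0,0,0,-0.01,0],[-0.24,0.06,0,0,0,-0.015,0],[-0.32,0.08,0.02,0,0,-0.02,0],[-0.4,0.1,0.04,0,0,-0.025,0],[-0.47,0.116,0.06,0,0,-0.03,0],[-0.53,0.131,0.08,0,0,-0.035,0],[-0.58,0.143,0.1,0,0,-0.04,0],[-0.615,0.152,0.12,0,0,-0.042,0],[-0.635,0.157,0.135,0,0,-0.042,0],[-0.635,0.157,0.135,0,0,-0.042,0],[-0.635,0.157,0.135,0,0,-0.042,0]]])

```text
time_s: 25.55
tool_pos: [0.4779, -0.2355, 0.3004]
tool_rot: [-180.0, -0.1, 78.9]
force: [-0.2, -0.1, -1.5]
grip_width: 0.0156
grasp_force: 35.0
```

```bash
python3 - <<'E'
from m import *
c=cam('wrist'); C=cloud(c); Z=C[...,2]
o=get_obs(); print(o['tool_pos'],o['tool_rot'],o['qpos'][2])
hsv=cv2.cvtColor(c['frame'],cv2.COLOR_RGB2HSV); teal=(hsv[...,0]>75)&(hsv[...,0]<100)&(hsv[...,1]>100)
P=C[teal&(Z>.030)&(Z<.039)]; P=P[(abs(P[:,1]+.2)<.25)]; print(len(P),rect(P))
print(tomove([.4768,-.2382,.173],[180,0,78.9]))
E
```

```text
[ 0.4782821  -0.23502364  0.30094739] [-1.79998630e+02 -3.17110023e-02  7.89139240e+01] -42.01267308390894
1668 ((520.6746826171875, -257.0267639160156), (124.33222198486328, 234.87550354003906), 78.9398193359375)
[-1.160e-02 -2.800e-03  4.265e-01 -0.000e+00 -2.000e-04  1.000e-04]
```

Pan unmoved; lower and unhook.

Emit:
servo_tool(series=[[[-0.012,-0.003,0.05,0,0,0,0],[-0.012,-0.003,0.11,0,0,0,0],[-0.012,-0.003,0.17,0,0,0,0],[-0.012,-0.003,0.23,0,0,0,0],[-0.012,-0.003,0.29,0,0,0,0],[-0.012,-0.003,0.34,0,0,0,0],[-0.012,-0.003,0.37,0,0,0,0],[-0.012,-0.003,0.39,0,0,0,0],[-0.012,-0.003,0.41,0,0,0,0],[-0.012,-0.003,0.42,0,0,0,0],[-0.012,-0.003,0.427,0,0,0,0],[-0.012,-0.003,0.427,0,0,0,0]]])

```text
time_s: 26.6
tool_pos: [0.4766, -0.2396, 0.1729]
tool_rot: [180.0, 0.0, 78.8]
force: [0.6, 0.6, -2.4]
grip_width: 0.0157
grasp_force: 35.0
```

Emit:
servo_tool(series=[[[0,0,0.025,0,0,0,0],[0,0,0.05,0,0,0,0],[0,0,0.066,0,0,0,0],[0,0,0.066,0,0,0,0],[0.02,0,0.066,0,0,0,0],[0.04,0,0.066,0,0,0,0],[0.06,0,0.066,0,0,0,0],[0.08,0,0.066,0,0,0,0],[0.1,0,0.066,0,0,0,0],[0.12,0,0.066,0,0,0,0],[0.12,0,0.066,0,0,0,0]]])

```text
time_s: 27.52
tool_pos: [0.4839, -0.2024, 0.1531]
tool_rot: [180.0, -0.0, 79.0]
force: [0.7, -0.3, -1.0]
grip_width: 0.0158
grasp_force: 35.0
```

```bash
python3 - <<'E'
from m import *
o=get_obs(); print(o['tool_pos'],o['tool_rot'],o['force'])
c=cam('side'); save(c,'s8.png',(230,290,430,440),3.5)
E
```

```text
[ 0.48389442 -0.20240171  0.15314198] [ 1.79983089e+02 -1.87627537e-02  7.89706266e+01] [ 0.65059986 -0.28809645 -1.03496678]
```

View pics/s8.png

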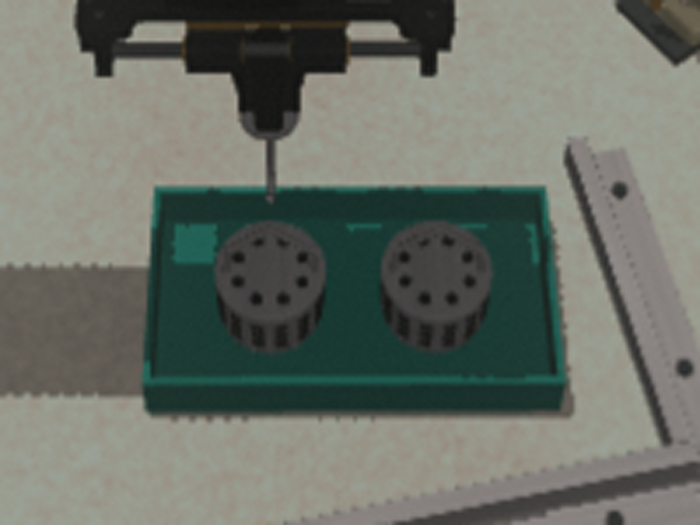

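Both baskets stand upright in the pan, at (270,285) and (437,285), with the hook free. Next I return the hook.

Emit:
servo_tool(series=[[[0.01,0,-0.1,0,0,0,0],[0.02,0,-0.2,0,0,0,0],[0.08,0.01,-0.3,0,0,0,0],[0.17,0.02,-0.38,0,0,-0.01,0],[0.28,0.03,-0.43,0,0,-0.02,0],[0.4,0.043,-0.43,0,0,-0.03,0],[0.52,0.056,-0.43,0,0,-0.04,0],[0.64,0.07,-0.43,0,0,-0.05,0],[0.75,0.08,-0.43,0,0,-0.055,0],[0.83,0.09,-0.43,0,0,-0.055,0],[0.866,0.093,-0.43,0,0,-0.055,0],[0.866,0.093,-0.43,0,0,-0.055,0]]])

```text
time_s: 28.57
tool_pos: [0.5611, 0.0489, 0.282]
tool_rot: [180.0, -0.1, 89.1]
force: [-0.6, -0.3, -0.8]
grip_width: 0.0157
grasp_force: 35.0
```

```bash
python3 - <<'E'
from m import *
c=cam('wrist'); C=cloud(c); Z=C[...,2]
o=get_obs(); print(o['tool_pos'],o['tool_rot'],o['qpos'][2])
a=(Z>.104)&(Z<.123)&(np.hypot(C[...,0]-.561,C[...,1]-.05)<.06); P=C[a]; print(len(P), rect(P)); 
print(np.histogram(P[:,0],np.arange(.53,.592,.004)))
print(tomove([.5610,.0473,.20],[180,0,88.9]))
E
```

```text
[0.5610216  0.04628613 0.28182641] [-1.79982604e+02 -2.09331455e-02  8.88946396e+01] -55.12519169531519
1769 ((561.4336547851562, 58.26445007324219), (79.77266693115234, 80.19340515136719), 88.20772552490234)
(array([  1,   4,  32, 263, 283, 263,  33,  10,  10, 142, 298, 262, 144,
        10,   1]), array([0.53 , 0.534, 0.538, 0.542, 0.546, 0.55 , 0.554, 0.558, 0.562,
       0.566, 0.57 , 0.574, 0.578, 0.582, 0.586, 0.59 ]))
[ 3.300e-03 -1.000e-04  2.728e-01 -1.000e-04 -1.000e-04 -0.000e+00]
```

Emit:
servo_tool(series=[[[0.003,0,0.06,0,0,0,0],[0.003,0,0.12,0,0,0,0],[0.003,0,0.18,0,0,0,0],[0.003,0,0.24,0,0,0,0],[0.003,0,0.3,0,0,0,0],[0.003,0,0.35,0,0,0,0],[0.003,0,0.4,0,0,0,0],[0.003,0,0.44,0,0,0,0],[0.003,0,0.47,0,0,0,0],[0.003,0,0.49,0,0,0,0],[0.003,0,0.5,0,0,0,0],[0.003,0,0.5,0,0,0,0]]])

```text
time_s: 29.62
tool_pos: [0.561, 0.0457, 0.1316]
tool_rot: [-180.0, 0.0, 88.7]
force: [-0.5, 0.1, -1.0]
grip_width: 0.0157
grasp_force: 35.0
```

```bash
python3 - <<'E'
from m import *
o=get_obs(); print(o['tool_pos'],o['tool_rot'],o['force'],o['wrist_torque'])
E
```

```text
[0.56095462 0.04568857 0.13161506] [-1.79971036e+02  5.06678140e-03  8.87139910e+01] [-0.45199016  0.10498415 -0.98055377] [ 0.00566845 -0.11142099  0.03057036]
```

Emit:
servo_tool(series=[[[0.005,0,0.003,0,0,0,0],[0.005,0,0.007,0,0,0,0],[0.005,0,0.007,0,0,0,0]]])

```text
time_s: 29.87
tool_pos: [0.5614, 0.0478, 0.1302]
tool_rot: [180.0, 0.0, 88.8]
force: [0.1, 0.0, -0.7]
grip_width: 0.0157
grasp_force: 35.0
```

Emit:
servo_tool(series=[[[0,0,0,0,0,0,0.4],[0,0,0,0,0,0,0.4],[0,0,0,0,0,0,0.4],[0,0,0,0,0,0,0.4],[0,0,-0.03,0,0,0,0.4],[0,0,-0.1,0,0,0,0.4],[0,0,-0.2,0,0,0,0.4],[0,0,-0.32,0,0,0,0.4],[-0.05,0,-0.44,0,0,0,0.4],[-0.1,0,-0.5,0,0,0,0.4],[-0.1,0,-0.5,0,0,0,0.4]]])

```text
time_s: 30.78
tool_pos: [0.5631, 0.0145, 0.2853]
tool_rot: [179.5, 0.2, 88.5]
force: [-1.2, 0.3, -0.3]
grip_width: 0.0344
grasp_force: 0.0
```

```bash
python3 - <<'E'
from m import *
c=cam('wrist'); C=cloud(c); Z=C[...,2]
o=get_obs(); print(o['tool_pos'],o['tool_rot'],o['force'],o['qpos'])
h=(Z>.168)&(Z<.185)&(np.hypot(C[...,0]-.561,C[...,1]-.046)<.035); print(h.sum(),rect(C[h]),np.percentile(Z[h],[5,50,95]))
E
```

```text
[0.56190936 0.01596707 0.28259036] [1.79725178e+02 6.63618025e-02 8.85464059e+01] [-0.01239201  0.36615652 -0.47689731] [ 43.1879749   11.71041981 -54.42859183  89.31144573   9.68503948
  83.6458367  -13.16106455]
900 ((560.8231201171875, 46.95697784423828), (30.144939422607422, 15.411121368408203), 88.70539093017578) [0.17306674 0.17538266 0.17664906]
```

Hook hangs at its original height. Next I measure the rails and the pan.

```bash
cat > rails.py <<'E'
from m import *
def rails():
    t=cam('top'); C=cloud(t); Z=C[...,2]; v,u=np.mgrid[0:480,0:640]
    hsv=cv2.cvtColor(t['frame'],cv2.COLOR_RGB2HSV); teal=((hsv[...,0]>75)&(hsv[...,0]<100)&(hsv[...,1]>100)&(u>370)&(u<540)&(v>140)&(v<370)).astype(np.uint8)
    r=rect(plane(t,max(cv2.findContours(teal,0,1)[0],key=len).reshape(-1,2),.035)); print('pan',np.round(r[0],1),np.round(r[1],1),round(r[2]-90,2))
    near=cv2.dilate(teal,np.ones((5,5)))
    m=(Z>.015)&(Z<.034)&(near==0)&(u>395)&(u<530)&(v>165)&(v<335)
    P=plane(t,np.c_[u[m],v[m]],.025)
    out={}
    for n,ax,lo,hi,sel,s in (('side',0,.40,.62,P[:,1]<-.34,1),('end',1,-.33,-.20,P[:,0]>.60,-1)):
        Q=P[sel]; xs=[];ys=[]
        for a in np.arange(lo,hi,.01):
            b=Q[(Q[:,ax]>=a)&(Q[:,ax]<a+.01),1-ax]
            if len(b)>3: xs.append(a+.005); ys.append(s*np.max(s*b)+s*.001)
        k=np.polyfit(xs,ys,1); k=np.polyfit(*(np.array([xs,ys]).T[abs(np.polyval(k,xs)-ys)<.003].T),1); print(n,k,np.degrees(np.arctan(k[0])),len(xs),np.std(np.polyval(k,xs)-ys)); out[n]=k
    a,b=out['side']; p,q=out['end']; y=(a*q+b)/(1-a*p); print('corner',p*y+q,y)
E
python3 -c "from rails import *; rails(); print(get_obs()['time_s'])"
```

```text
pan [ 522.9 -255.6] [126.5 233.6] -10.99
side [ 0.01399212 -0.38642468] 0.8016368850980952 22 0.0007998164018740225
end [-0.01388001  0.67100703] -0.7952146490850808 13 0.0007424481248358356
corner 0.6762392744678405 -0.3769626658561333
30.8833
```

Emit:
servo_tool(series=[[[-0.12,-0.03,0,0,0,-0.003,0.9],[-0.24,-0.06,0,0,0,-0.006,0.9],[-0.36,-0.09,0.05,0,0,-0.009,0.9],[-0.47,-0.12,0.15,0,0,-0.0125,0.9],[-0.49,-0.128,0.27,0,0,-0.0125,0.9],[-0.49,-0.128,0.4,0,0,-0.0125,0.9],[-0.49,-0.128,0.53,0,0,-0.0125,0.9],[-0.49,-0.128,0.65,0,0,-0.0125,0.9],[-0.49,-0.128,0.76,0,0,-0.0125,0.9],[-0.49,-0.128,0.84,0,0,-0.0125,0.9],[-0.49,-0.128,0.88,0,0,-0.0125,0.9],[-0.49,-0.128,0.885,0,0,-0.0125,0.9]]])

```text
time_s: 31.88
tool_pos: [0.5158, -0.1267, 0.011]
tool_rot: [-179.6, -0.2, 91.1]
force: [-0.3, -0.2, 0.5]
grip_width: 0.0783
grasp_force: 0.0
```

```bash
python3 - <<'E'
from rails import *
rails()
o=get_obs(); print(o['tool_pos'],o['tool_rot'],o['force'],o['qpos'])
E
```

```text
pan [ 522.6 -255.8] [126.1 234. ] -10.94
side [ 0.01344996 -0.38593398] 0.7705796722308154 22 0.0006481637598780889
end [-0.0156025   0.67053947] -0.8938848446804454 13 0.0006263481779126023
corner 0.676419056528146 -0.37683616927694896
[ 0.51743594 -0.12718014  0.01278267] [-1.79817826e+02 -1.24006490e-01  9.10636521e+01] [ 0.31208809 -0.09475923  0.50046651] [ 50.296273    22.57405518 -45.18104693 110.66519345  19.34719031
  54.79206347  -3.03935961]
```

Emit:
servo_tool(series=[[[-0.06,0,-0.01,0,0,0,0.9],[-0.11,0,-0.01,0,0,0,0.9],[-0.14,0,-0.01,0,0,0,0.9],[-0.16,0,-0.01,0,0,0,0.9],[-0.18,0,-0.01,0,0,0,0.9],[-0.2,0,-0.01,0,0,0,0.9],[-0.22,0,-0.01,0,0,0,0.9],[-0.24,0,-0.01,0,0,0,0.9],[-0.26,0,-0.01,0,0,0,0.9],[-0.28,0,-0.01,0,0,0,0.9],[-0.3,0,-0.01,0,0,0,0.9],[-0.31,0,-0.01,0,0,0,0.9]]])

```text
time_s: 32.93
tool_pos: [0.5204, -0.219, 0.0183]
tool_rot: [-180.0, -0.2, 91.0]
force: [-1.5, 5.9, 4.5]
grip_width: 0.0786
grasp_force: 3.2
```

```bash
python3 - <<'E'
from rails import *
rails()
o=get_obs(); print(o['tool_pos'],o['tool_rot'],o['force'])
E
```

```text
pan [ 629.  -292.7] [126.3  39.1] -1.68
side [ 0.01862865 -0.39844764] 1.0672197552792722 15 0.0035427165617851917
end [-0.01195227  0.67168084] -0.6847818102479396 13 0.0006785846135768155
corner 0.6762926091740942 -0.38584922216643314
[ 0.52044451 -0.21953409  0.01824732] [-1.79961000e+02 -1.54359329e-01  9.09814574e+01] [-1.70026532  5.33428592  3.74924559]
```

Emit:
servo_tool(series=[[[-0.015,0,0,0,0,0,0.9],[-0.03,0,0,0,0,0,0.9],[-0.045,0,0,0,0,0,0.9],[-0.055,0,0,0,0,0,0.9],[-0.062,0,0,0,0,0,0.9],[-0.068,0,0,0,0,0,0.9],[-0.074,0,0,0,0,0,0.9],[-0.074,0,0,0,0,0,0.9]]])

```text
time_s: 33.65
tool_pos: [0.5217, -0.2421, 0.0181]
tool_rot: [179.9, -0.1, 91.1]
force: [-0.5, 4.7, 2.7]
grip_width: 0.0779
grasp_force: 2.4
```

Emit:
servo_tool(series=[[[-0.004,0,0,0,0,0,0.9],[-0.008,0,0,0,0,0,0.9],[-0.011,0,0,0,0,0,0.9],[-0.011,0,0,0,0,0,0.9]]])

```text
time_s: 33.98
tool_pos: [0.5218, -0.2452, 0.0181]
tool_rot: [179.9, -0.1, 91.1]
force: [0.0, 5.5, 1.9]
grip_width: 0.0782
grasp_force: 2.6
```

Not at the rail yet by force; continue in small steps.

Emit:
servo_tool(series=[[[-0.004,0,0,0,0,0,0.9],[-0.008,0,0,0,0,0,0.9],[-0.012,0,0,0,0,0,0.9],[-0.012,0,0,0,0,0,0.9]]])

```text
time_s: 34.32
tool_pos: [0.5219, -0.2459, 0.0181]
tool_rot: [180.0, -0.3, 91.1]
force: [0.1, 9.8, 5.3]
grip_width: 0.0783
grasp_force: 5.1
```

```bash
python3 - <<'E'
from rails import *
rails()
o=get_obs(); print(o['tool_pos'],o['tool_rot'],o['force'])
E
```

```text
pan [ 631.8 -315.1] [ 46.7 127. ] -89.14
side [-0.31423622 -0.19325528] -17.444607650499393 1 0.0
end [-0.01049738  0.67171778] -0.6014335869087157 13 0.000654072591270056
corner 0.6759762693875756 -0.4056715066948078
[ 0.52189631 -0.24597952  0.01805295] [179.96693692  -0.28758649  91.10836649] [-0.49336133 10.1550875   4.46267305]rails.py:15: RankWarning: Polyfit may be poorly conditioned
  k=np.polyfit(xs,ys,1); k=np.polyfit(*(np.array([xs,ys]).T[abs(np.polyval(k,xs)-ys)<.003].T),1); print(n,k,np.degrees(np.arctan(k[0])),len(xs),np.std(np.polyval(k,xs)-ys)); out[n]=k
rails.py:15: RankWarning: Polyfit may be poorly conditioned
  k=np.polyfit(xs,ys,1); k=np.polyfit(*(np.array([xs,ys]).T[abs(np.polyval(k,xs)-ys)<.003].T),1); print(n,k,np.degrees(np.arctan(k[0])),len(xs),np.std(np.polyval(k,xs)-ys)); out[n]=k
```

The force doubled and the motion stalled, and the pan yaw is 0.86°, so it is flush on the side rail. Next is the end push.

Emit:
servo_tool(series=[[[0.04,0,0,0,0,0,0.9],[0.1,0,0,0,0,0,0.9],[0.14,0,-0.1,0,0,0,0.9],[0.15,0,-0.22,0,0,0,0.9],[0.15,0,-0.35,0,0,0,0.9],[0.15,0,-0.48,0,0,0,0.9],[0.1,-0.05,-0.6,0,0,0.04,0.9],[0.05,-0.12,-0.7,0,0,0.08,0.9],[0,-0.2,-0.75,0,0,0.12,0.9],[-0.05,-0.28,-0.75,0,0,0.16,0.9],[-0.1,-0.36,-0.75,0,0,0.2,0.9],[-0.15,-0.44,-0.75,0,0,0.24,0.9]]])

```text
time_s: 35.37
tool_pos: [0.3884, -0.2993, 0.2434]
tool_rot: [179.8, 0.1, 47.6]
force: [-1.8, -0.2, -0.5]
grip_width: 0.0783
grasp_force: 0.0
```

```bash
python3 - <<'E'
from h import *
o=get_obs(); print(o['tool_pos'],o['tool_rot'],o['qpos'])
print(tomove([.362,-.317,.23],[180,0,0.8]))
E
```

```text
[ 0.38842254 -0.29926318  0.24340839] [1.79826120e+02 1.33622425e-01 4.76300585e+01] [ 73.06712104  -0.58033018 -38.02418492 102.29398124  -0.20729677
  78.00783297  -7.28306447]
[-0.1029 -0.0254  0.0449  0.0012  0.0003  0.2602]
```

Emit:
servo_tool(series=[[[-0.03,-0.008,0.02,0,0,0.04,0.9],[-0.06,-0.016,0.04,0,0,0.08,0.9],[-0.1,-0.025,0.045,0,0,0.12,0.9],[-0.103,-0.025,0.045,0,0,0.16,0.9],[-0.103,-0.025,0.045,0,0,0.2,0.9],[-0.103,-0.025,0.045,0,0,0.24,0.9],[-0.103,-0.025,0.045,0,0,0.26,0.9],[-0.103,-0.025,0.045,0,0,0.26,0.9]]])

```text
time_s: 36.03
tool_pos: [0.3631, -0.3164, 0.2292]
tool_rot: [179.9, 0.0, 1.1]
force: [0.3, 1.1, 0.5]
grip_width: 0.078
grasp_force: 0.0
```

```bash
python3 - <<'E'
from rails import *
o=get_obs(); print(o['tool_pos'],o['tool_rot'],o['qpos'])
print(tomove([.362,-.317,.024],[180,0,0.8]))
c=cam('wrist'); save(c,'w9.png'); C=cloud(c); Z=C[...,2]
hsv=cv2.cvtColor(c['frame'],cv2.COLOR_RGB2HSV); teal=(hsv[...,0]>75)&(hsv[...,0]<100)&(hsv[...,1]>100)
P=C[teal&(Z>.030)&(Z<.039)]; P=P[(abs(P[:,1]+.3)<.2)]; print(len(P),rect(P))
rails()
E
```

```text
[ 0.36314889 -0.31639201  0.22924546] [1.79870480e+02 1.46820422e-02 1.09099269e+00] [ 75.39491799  -1.35952671 -36.62811849 104.54703174  -0.72228155
  76.47337354 -49.96646745]
[-3.700e-03  4.000e-04  6.842e-01  7.000e-04  1.000e-04  1.600e-03]
1666 ((480.3292541503906, -320.00042724609375), (125.0500717163086, 125.4002685546875), 0.8454461097717285)
pan [ 537.1 -316.9] [236.3 128.5] -89.18
side [ 0.02081438 -0.39984607] 1.1924041885579726 22 0.003271623699085841
end [-0.01552367  0.6705659 ] -0.8893691445404113 13 0.0006157712359275932
corner 0.6765543700474465 -0.38576401048488396
```

View pics/w9.png

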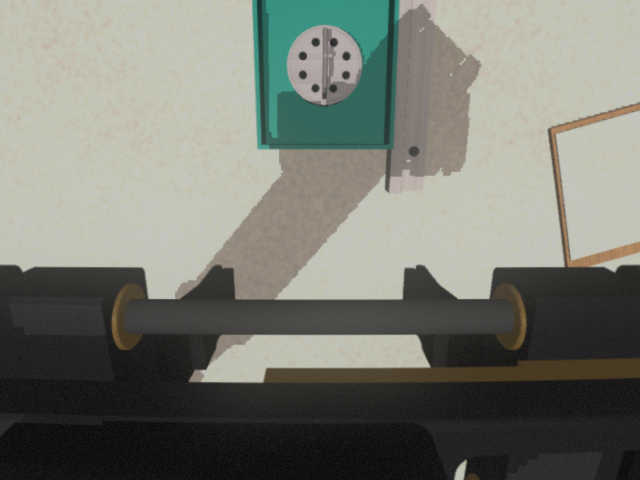

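w9 shows the pan end face at row 148, parallel to the side rail at (405,100). I narrow the fingers, descend and push.

Emit:
servo_tool(series=[[[0,0.005,0.12,0,0,0,0.6],[0,0.005,0.24,0,0,0,0.6],[0,0.005,0.36,0,0,0,0.6],[0,0.005,0.48,0,0,0,0.6],[0,0.005,0.58,0,0,0,0.6],[0,0.005,0.65,0,0,0,0.6],[0,0.005,0.68,0,0,0,0.6],[0,0.005,0.68,0,0,0,0.6]]])

```text
time_s: 36.8
tool_pos: [0.3622, -0.3163, 0.0231]
tool_rot: [-179.8, 0.1, 1.3]
force: [-0.0, 0.8, 0.2]
grip_width: 0.0524
grasp_force: 0.0
```

Emit:
servo_tool(series=[[[0.05,0,0,0,0,0,0.6],[0.1,0,0,0,0,0,0.6],[0.135,0,0,0,0,0,0.6],[0.15,0,0,0,0,0,0.6],[0.165,0,0,0,0,0,0.6],[0.18,0,0,0,0,0,0.6],[0.193,0,0,0,0,0,0.6],[0.204,0,0,0,0,0,0.6],[0.212,0,0,0,0,0,0.6],[0.218,0,0,0,0,0,0.6],[0.222,0,0,0,0,0,0.6],[0.222,0,0,0,0,0,0.6]]])

```text
time_s: 37.8
tool_pos: [0.4271, -0.3171, 0.0255]
tool_rot: [180.0, 0.3, 1.2]
force: [-7.6, -0.3, 5.3]
grip_width: 0.0526
grasp_force: 3.7
```

```bash
python3 - <<'E'
from rails import *
o=get_obs(); print(o['tool_pos'],o['tool_rot'],o['force'])
rails()
E
```

```text
[ 0.42708333 -0.3171225   0.02550468] [179.95192811   0.3190423    1.15665015] [-7.55926599 -0.26499554  5.26302805]
pan [ 569.5 -316.3] [208.9 129.1] -89.22
side [ 0.02470461 -0.40182357] 1.4151818632264128 14 0.0005989184995831226
end [-0.07877707  0.65705074] -4.504291462986624 13 0.0013799151817385437
corner 0.6873674995455685 -0.3848424298673401
```

Emit:
servo_tool(series=[[[0.006,0,0,0,0,0,0.6],[0.012,0,0,0,0,0,0.6],[0.016,0,0,0,0,0,0.6],[0.016,0,0,0,0,0,0.6]]])

```text
time_s: 38.18
tool_pos: [0.4272, -0.3172, 0.0252]
tool_rot: [-180.0, 0.9, 1.1]
force: [-18.1, 1.9, 14.2]
grip_width: 0.052
grasp_force: 9.0
```

Emit:
servo_tool(series=[[[0.006,0,0,0,0,0,0.6],[0.012,0,0,0,0,0,0.6],[0.012,0,0,0,0,0,0.6]]])

```text
time_s: 38.43
tool_pos: [0.4273, -0.3172, 0.025]
tool_rot: [-179.9, 1.3, 1.0]
force: [-26.3, 1.9, 22.4]
grip_width: 0.0524
grasp_force: 13.0
```

Seated against the end rail. I back off and rise clear.

Emit:
servo_tool(series=[[[-0.03,0,0,0,0,0,0.6],[-0.07,0,0,0,0,0,0.6],[-0.12,0,0,0,0,0,0.6],[-0.18,0,0,0,0,0,0.6],[-0.2,0,-0.1,0,0,0,0.6],[-0.2,0,-0.22,0,0,0,0.6],[-0.2,0,-0.35,0,0,0,0.6],[-0.2,0,-0.48,0,0,0,0.6],[-0.2,0,-0.6,0,0,0,0.6],[-0.2,0,-0.7,0,0,0,0.6],[-0.2,0,-0.75,0,0,0,0.6],[-0.2,0,-0.75,0,0,0,0.6]]])

```text
time_s: 39.43
tool_pos: [0.3806, -0.3184, 0.2547]
tool_rot: [179.6, -0.3, 1.3]
force: [0.9, 0.2, 0.6]
grip_width: 0.0521
grasp_force: 0.0
```

```bash
python3 - <<'E'
from rails import *
o=get_obs(); print(o['time_s'],o['tool_pos'],o['tool_rot'],o['force'])
rails()
t=cam('top'); im=cv2.convertScaleAbs(t['frame'][120:350,120:540,::-1],alpha=1.4); cv2.imwrite('pics/end.png',cv2.resize(im,None,fx=1.9,fy=1.9,interpolation=cv2.INTER_CUBIC))
E
```

```text
39.4333 [ 0.38063883 -0.31836438  0.25473389] [179.57720985  -0.34801085   1.25962853] [0.87843363 0.15899413 0.62797307]
pan [ 555.1 -317.9] [233.3 129.1] -89.79
side [-0.00467045 -0.3869473 ] -0.2675951348288019 22 0.0031629819912777136
end [-0.05135837  0.66291256] -2.9400348068625832 13 0.0015404404718031605
corner 0.6829493625178915 -0.39013698156629406
```

View pics/end.png

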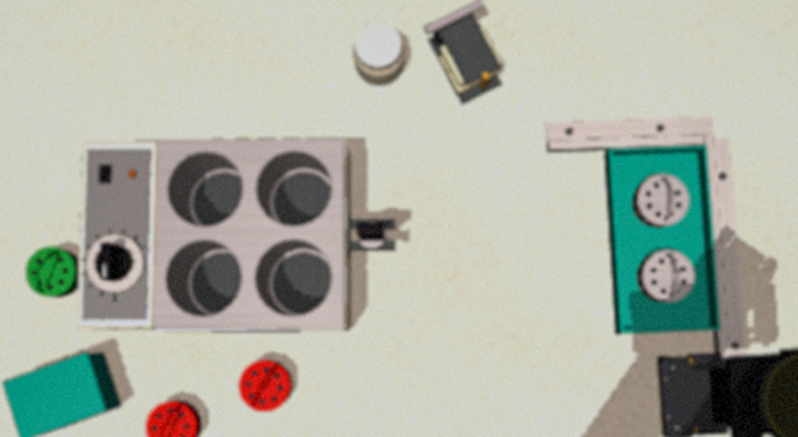

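The final view shows the pan flush in the corner at (660,240) with both baskets upright. The hook is in the bracket at (372,233), the knob is at zero, and the bystanders are unmoved.

```bash
python3 -c "
from cell import env
print(env.sign_off())"
```

```text
the job is handed in; nothing more can be done
None
```

I handed the job in after about 40 s of robot time, and sign-off gave no score. The last camera check showed the timer at its zero stop, both baskets upright in the pan, the pan against both rails, the hook hanging in its bracket and the other bench items untouched.

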